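# Carry the discarded sample tubes on a flat pan and tip them into the bin

## Robot

A 7-joint arm with a two-finger parallel gripper is mounted at the origin on a cart in front of the work surface, level with it; the furniture and walls round the work are solid. World frame = base frame: x ahead of the robot, y to its left, z up, the work surface at z = 0. Lengths are in m, angles in rad, forces in N, time in s.
With the tool pointing down it reaches from about 0.35 to 0.9 m from the base axis. Payload 7.2 kg.
Tool frame: the origin (TCP) lies between the finger pads; the fingertips stand 8 mm ahead of it and the grasp point (between the pads) lies 11 mm behind it; z points along the fingers, y is the line along which they close (so a half turn about z gives the same grasp; the last joint's range is limited). The gripper opens to 88 mm and grips with 3 to 60 N. Pads are 20 mm wide; open, the fingers measure 115 mm over their backs; the gripper's body (75 mm by 178 mm) begins 61 mm behind the grasp point.
Start: joints at [1.273, 0.411, -0.013, 1.596, 0.006, 1.134, -0.082], TCP at [0.142, -0.609, 0.231] pointing down, gripper open.
Joint ranges: [-2.95, 2.95], [-0.29, 1.99], [-1.47, 1.44], [0.14, 2.54], [-1.03, 4.17], [0.13, 1.85], [-2.86, 2.86]. Speed limits (rad/s): [2.39, 2.39, 3.01, 3.01, 3.14, 3.14, 3.14].

## Interface

Orientations are given as a 3x3 rotation matrix whose columns are the frame's x, y, z axes.
In Python, from rig import telemetry, cams, ticket gives the robot as it stands. The module is installed in compiled form; this text tells all that it offers.
- The arm moves only by the shell command python3 -m inch 'ROWS'. ROWS is JSON, a list of rows, each an object of numbers: "fingers": the opening, from 0 (shut) to 1 (fully open); "tx", "ty", "tz": the shift along the tool's x, y, z in mm; "yaw": the turn about the tool's z in rad. A call has 1 to 12 rows; each row shifts and turns the commanded pose from where the row before left it, along the tool's axes as they then stand; what a row does not reach is not made up. A row lasts 1/12 s, in which the tool goes at most 41.7 mm and 7.16 degrees, less where a joint would pass 70% of its speed; a pose out of reach is approached as far as the arm can. A call with a gripper value outside its range is refused whole. The fingers move at their own pace and stop on an object; the grip force is fixed at half the most. Time passes only in rows, so rows that do not move let the fingers close. It gives the time, the measured TCP pose, the force, the opening and the grip force at its end, in the units of the state.
- telemetry.get_obs(): the state, without advancing time (a new reading comes with each control period).
- cams.grab_frame(name): name is "scene" or "top" or "wrist"; returns a dict with "img" (420x560x3 uint8, red, green, blue), "range_z" (420x560 float32, m along the optical axis (not along the pixel's ray), 0 where there is no reading), "intrinsics" (3x3 intrinsics, pixels), "view" (4x4, takes a point from world to camera coordinates); the wrist camera has in their place "mount" (4x4, takes a point from camera to tool coordinates, whose origin is the TCP and whose axes are the flange's). Camera axes: x right, y up, looking along -z (the intrinsics and any distortion apply to the point x, -y, -z); pixel columns grow to the right and rows downward; lengths in m; the calibration is good to about 2 mm. A picture is of the moment at which its call begins: read the wrist's pose just before it.
- ticket.hand_in(): hands the job in; it is judged then, once.
The state is a dict: "time": time; "q": joint angles; "joint_velocities": joint speeds; "tau": joint torques, N m; "tool_pos": TCP position; "tool_rot": TCP orientation; "wrist_force": force on the tool from outside, world axes, zero at the start; "ft_torque": the same for the moment, N m; "grip_width": finger opening in m; "finger_force": force on a finger pad.
Only numpy, scipy, OpenCV 4.12 (cv2) and the standard library are available. Lean on these libraries where they do the work, as an engineer would, in place of code of your own. Each camera call takes 0.05 s, during which the arm holds its last target. There are 200 camera calls.

## Task

Lay the sample tube that is lying on the bench into the flat metal pan beside the tube already in it. Lift the pan by the grip bar on its back, carry it level and without spilling to the open discard bin, hang its turned-down lip over the bin's front edge with its rear foot on the bench, and let go. Then take it by the tail handle and tip both tubes into the bin over that edge, without touching the tubes again, lower the pan back onto the edge and its foot and let go; leave everything else where it stands.

Things in the scene. Friction and masses are not known exactly. Their poses are not given: they have to be found in the camera images.
- pan: Flat metal pan (scoop), open in front. Origin on its underside, midway across, under the back wall; x points to the front lip, y left, z up. Floor top 10 mm above the underside, 136 mm wide, from the back wall (x = 0) to the lip (x = 146 mm), rising 6 mm over the last 70 mm. Side walls 3 mm, 40 mm high. Stands on a foot rail (x = -5 to 5 mm) and the flange of the lip. 0.39 kg.
- pan_grip (a point): Middle of the black grip bar along the top of the pan's back wall, 73 mm above the pan's underside. The bar is 14 mm thick (along pan x), 112 mm long (along pan y) and spans z = 61 to 85 mm. With two tubes aboard the pan's centre of mass lies about 30 mm in front of it.
- pan_tail (a point): Middle of the black tail handle behind the pan: pan x = -78 mm, z = 58 mm. The handle is 20 mm wide (pan y), 22 mm high, 80 mm long and runs rearward, rising at 0.35 rad to the pan's floor. When the pan hangs on the bin's edge with its foot on the bench, the handle is level and this point about 33 mm above the bench.
- pan_lip (a point): Middle of the pan's lip, at pan x = 143 mm, z = 14.5 mm: top of the rear face of the turned-down flange (x = 143 to 146 mm, reaching down to z = 0). Just behind it the floor's underside is at z = 12.5 mm.
- bin: Grey plastic discard bin, fixed, 160 mm deep (its x), 170 mm wide (its y), open above, walls and floor 5 mm; its lid stands open, nearly upright, along the back edge, to about 235 mm above the bench. Origin at the centre of its underside, x points from its front edge to the lid, z up. The front wall is cut down to 56 mm, sides and back are 90 mm high.
- bin_rim (a point): Middle of the top of the bin's front edge (straight, 5 mm thick, at bin x = -77.5 mm, 56 mm above the bench). The pan hangs here with its flange inside the bin and its floor's underside on the edge, pan x along bin x; foot on the bench, it then slopes about 0.335 rad, lip up.
- tube_a: Capped plastic sample tube that lies across the pan at its back wall. Origin at the centre of the foot end, z along the tube to the cap. 113 mm long, body 29 mm in diameter, cap (last 14 mm) 34 mm; 0.02 to 0.06 kg. It rolls easily.
- tube_a_mid (a point): Middle of that tube's axis, 56.5 mm from its foot.
- tube_b: Tube of the same kind that lies on the bench. Origin at the centre of the foot end, z along the tube to the cap (level). It rolls easily. Tubes standing upright in the racks are not part of the job.
- tube_b_mid (a point): Middle of that tube's axis, 56.5 mm from its foot, about 16 mm above the bench.
- amber: Bystander: brown glass bottle with a white cap, 59 mm in diameter, 134 mm high, origin under its centre.
- beaker: Bystander: clear plastic beaker, 69 mm in diameter, 85 mm high, origin under its centre.
- dropper: Bystander: white dropper bottle with a yellow cap, 25 mm in diameter, 67 mm high, origin under its centre.
- timer: Bystander: white timer, 64 x 64 x 16 mm, origin under its centre.
- tape: Bystander: roll of green tape lying flat, 69 mm in diameter, 18 mm high, origin under its centre.
- marker: Bystander: marker pen lying on the bench, 135 mm long, 17 mm thick, origin under its middle.
- grip_bar: The grip bar as a part of the pan (same origin and axes as the pan).
- tail: The tail handle as a part of the pan (same origin and axes as the pan).

How it is judged:
By the outcome, as a careful person would: the job done as asked, in the order asked, and still so for the second after the job is handed in, with the robot touching nothing.
It also fails if it takes over 67 s, if anything falls off the work surface, if the arm or the gripper's body presses on something with over 40 N, if the wrist force passes 120 N, or if a joint passes its speed limit or range.

## Working session

There is one attempt and no reset: what is moved stays moved. The work goes in short steps, Python scripts to look and compute and a shell command to move; the robot and the scene stay as the last step left them, time stands still between calls to the robot, and variables do not carry over. Pictures are saved under pics/ and viewed, at most 10 in all, crops included, and the job is handed in when it is done.

```bash
mkdir -p pics; python3 - <<'E'
from rig import telemetry,cams
import cv2,numpy as np
o=telemetry.get_obs()
print({k:np.round(v,3).tolist() for k,v in o.items()})
for n in ("scene","top"):
    f=cams.grab_frame(n); cv2.imwrite(f"pics/{n}0.png",cv2.cvtColor(f["img"],cv2.COLOR_RGB2BGR)); np.savez(f"{n}0.npz",**f)
    print(n,f["intrinsics"].round(1).tolist(),f["view"].round(3).tolist(),[k for k in f])
E
```

```text
{'time': 0.0, 'q': [1.273, 0.412, -0.013, 1.597, 0.006, 1.134, -0.082], 'joint_velocities': [0.001, -0.0, -0.0, 0.001, 0.002, -0.0, -0.0], 'tau': [-0.0, -58.797, 0.641, -29.109, -0.054, 0.018, 0.0], 'tool_pos': [0.142, -0.608, 0.23], 'tool_rot': [[0.974, 0.228, -0.0], [0.228, -0.974, 0.002], [-0.0, -0.002, -1.0]], 'wrist_force': [0.643, 0.789, -0.359], 'ft_torque': [-0.062, 0.042, -0.01], 'finger_force': 0.0, 'grip_width': 0.088}
scene [[398.1, 0.0, 279.8], [0.0, 398.1, 214.2], [0.0, 0.0, 1.0]] [[-0.785, -0.62, 0.007, 0.425], [0.359, -0.445, 0.821, -0.28], [-0.505, 0.646, 0.572, -0.962], [0.0, 0.0, 0.0, 1.0]] ['img', 'range_z', 'intrinsics', 'view']
top [[482.5, 0.0, 275.7], [0.0, 482.5, 212.2], [0.0, 0.0, 1.0]] [[0.023, -1.0, 0.005, -0.051], [0.99, 0.023, 0.138, -0.582], [-0.138, 0.002, 0.99, -1.49], [0.0, 0.0, 0.0, 1.0]] ['img', 'range_z', 'intrinsics', 'view']
```

View pics/scene0.png

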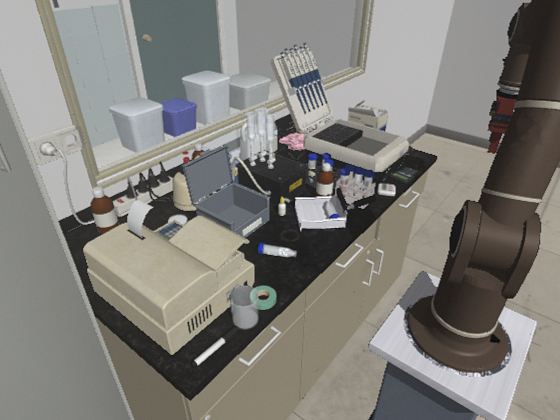

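View pics/top0.png

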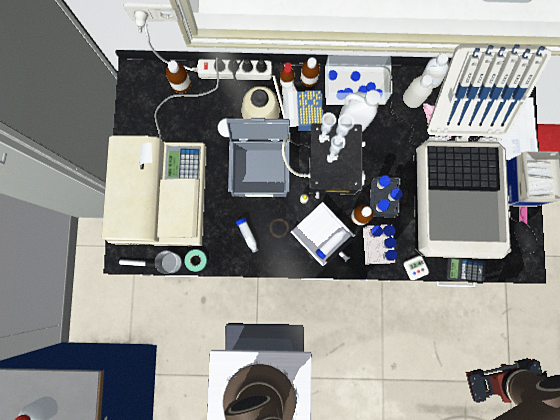

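```bash
cat > h.py <<'E'
import numpy as np,cv2
def pts(f,u=None,v=None):
    "world points for all pixels from depth"
    K=f["intrinsics"];z=f["range_z"]
    v,u=np.mgrid[:420,:560]
    c=np.stack([(u-K[0,2])/K[0,0]*z,-(v-K[1,2])/K[1,1]*z,-z],-1)
    V=f["view"]; return (c-V[:3,3])@V[:3,:3]
def save(img,name,box,s):
    a,b,c,d=box
    cv2.imwrite("pics/"+name,cv2.resize(cv2.cvtColor(img,cv2.COLOR_RGB2BGR)[b:d,a:c],None,fx=s,fy=s,interpolation=cv2.INTER_CUBIC))
E
python3 - <<'E'
from h import *
t=np.load("top0.npz");s=np.load("scene0.npz")
P=pts(t)
save(t["img"],"topcrop.png",(215,110,375,280),3.5)
save(s["img"],"scenecrop.png",(180,140,400,290),3.5)
for (u,v) in [(150,270),(200,120),(280,250),(246,234),(241,221),(322,232),(320,253),(258,200),(258,165)]:
    print((u,v),P[v,u].round(4))
E
```

```text
(150, 270) [ 0.3929  0.36   -0.002 ]
(200, 120) [8.939e-01 2.217e-01 3.000e-04]
(280, 250) [ 4.662e-01 -5.490e-02  2.000e-04]
(246, 234) [0.5124 0.0543 0.032 ]
(241, 221) [0.5534 0.0714 0.0329]
(322, 232) [ 0.527  -0.1891  0.0051]
(320, 253) [ 0.4575 -0.1804  0.036 ]
(258, 200) [ 0.6278  0.0205 -0.0007]
(258, 165) [0.743  0.0235 0.0068]
```

View pics/topcrop.png

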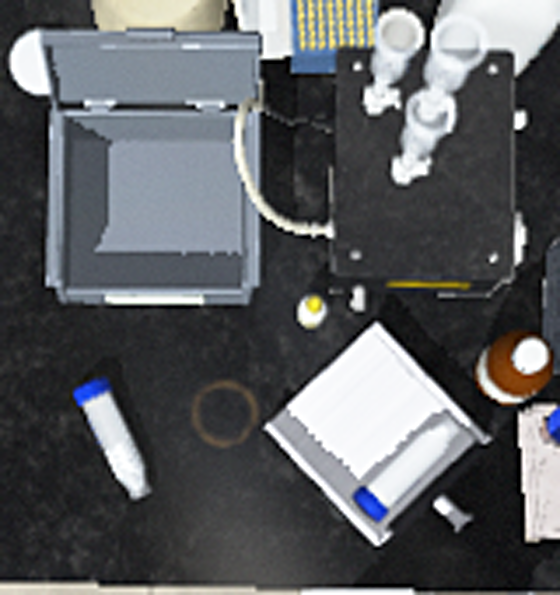

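View pics/scenecrop.png

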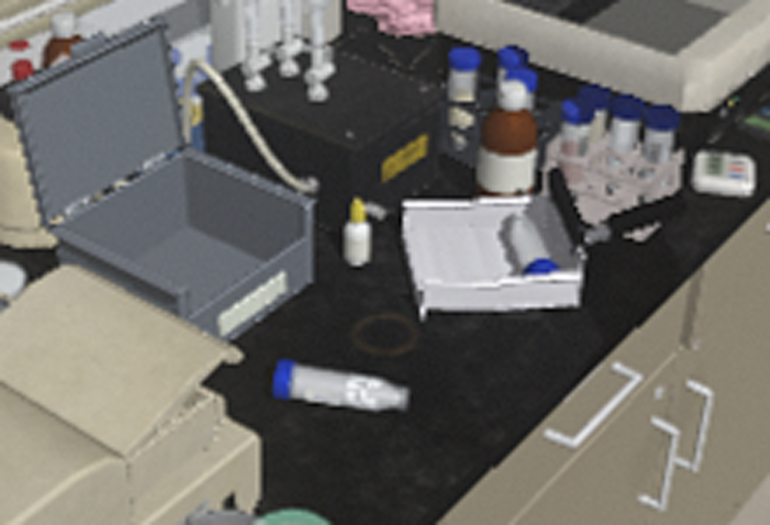

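```bash
cat >> h.py <<'E'
def rect(p,n):
    (c,s,a)=cv2.minAreaRect((p[:,:2]*1000).astype(np.float32)); print(n,"rect c",np.round(c,1),"size",np.round(s,1),"ang",round(a,1),"z",p[:,2].mean().round(4),len(p))
def pca(p,n):
    c=p[:,:2].mean(0);w,v=np.linalg.eigh(np.cov((p[:,:2]-c).T));d=v[:,1]; print(n,"mean",p.mean(0).round(4),"ang",np.degrees(np.arctan2(d[1],d[0])).round(1),"ext",np.ptp((p[:,:2]-c)@d).round(4),len(p))
E
python3 - <<'E'
from h import *
for n in("top","scene"):
    f=dict(np.load(n+"0.npz"));P=pts(f);hsv=cv2.cvtColor(f["img"],cv2.COLOR_RGB2HSV);X,Y,Z=P[...,0],P[...,1],P[...,2]
    ok=f["range_z"]>0
    print(n)
    b=ok&(X>.42)&(X<.62)&(Y>.0)&(Y<.13)&(Z>.015)&(Z<.045)
    blue=(hsv[...,0]>105)&(hsv[...,0]<130)&(hsv[...,1]>150)
    pca(P[b],"tubeB");rect(P[b],"tubeB");print("cap",P[b&blue].mean(0).round(4),"body",P[b&~blue].mean(0).round(4))
    r=ok&(X>.36)&(X<.62)&(Y>-.33)&(Y<-.07)
    bar=r&(Z>.075)&(Z<.092)&(hsv[...,2]<90)
    if bar.sum()>5: pca(P[bar],"bar");rect(P[bar],"bar")
    wall=r&(Z>.034)&(Z<.044)&(hsv[...,2]>100)
    w=r&(Z>.003)&(hsv[...,2]>110)&(hsv[...,1]<60)
    rect(P[w],"panwhite")
    tail=r&(Z>.03)&(Z<.075)&(hsv[...,2]<90)&(X<.45); pca(P[tail],"tail")
    ca=r&blue&(Z<.06)&(Y>-.25); print("capA",P[ca].mean(0).round(4),ca.sum())
    B=ok&(X>.6)&(X<.86)&(Y>-.1)&(Y<.16)
    rim=B&(X<.68)&(Z>.05)&(Z<.062); pca(P[rim],"rim");rect(P[rim],"rim")
    top=B&(Z>.083)&(Z<.095);rect(P[top],"bintop")
    for s in(1,-1):
        k=top&((Y-.022)*s>.06)&(X<.8);pca(P[k],"side")
E
```

```text
top
tubeB mean [0.5129 0.0526 0.0267] ang -152.5 ext 0.1112 301
tubeB rect c [509.2  50.4] size [111.2  32.8] ang 28.0 z 0.0267 301
cap [0.5531 0.0733 0.0299] body [0.5069 0.0496 0.0262]
bar mean [ 0.4701 -0.2511  0.0828] ang 167.2 ext 0.2196 209
bar rect c [ 502.  -292.4] size [129.7 209.7] ang 67.3 z 0.0828 209
panwhite rect c [ 497.9 -204.6] size [252.4 240.7] ang 88.7 z 0.0252 2253
tail mean [ 0.4157 -0.2847  0.0637] ang -135.5 ext 0.0742 133
capA [ 0.4553 -0.1847  0.0364] 52
rim mean [0.6432 0.03   0.0556] ang 87.5 ext 0.1732 91
rim rect c [645.7  16.5] size [171.6  38.3] ang 82.1 z 0.0556 91
bintop rect c [724.2   7.4] size [170.1 211.3] ang 0.5 z 0.0896 554
side mean [0.7195 0.1051 0.0894] ang 179.4 ext 0.1587 219
side mean [ 0.7153 -0.0678  0.0896] ang -178.1 ext 0.1598 197
scene
tubeB mean [0.5135 0.0602 0.0235] ang -150.9 ext 0.1112 273
tubeB rect c [510.6  54.8] size [111.1  29.7] ang 29.5 z 0.0235 273
cap [0.5513 0.0813 0.0268] body [0.5066 0.0564 0.0228]
bar mean [ 0.5034 -0.2527  0.081 ] ang 155.2 ext 0.202 149
bar rect c [ 503.2 -282.8] size [127.2 199.1] ang 71.0 z 0.081 149
panwhite rect c [ 521.5 -206.4] size [199.2 247.9] ang 4.0 z 0.0293 1643
tail mean [ 0.416  -0.2721  0.059 ] ang 65.0 ext 0.1288 178
capA [ 0.4587 -0.1791  0.0377] 26
rim mean [0.6498 0.0144 0.0547] ang 91.1 ext 0.1728 111
rim rect c [658.4  20.2] size [ 37.3 172.8] ang 0.8 z 0.0547 111
bintop rect c [728.1   8.9] size [173.8 214.3] ang 1.3 z 0.0878 497
side mean [0.7215 0.1071 0.0874] ang 178.9 ext 0.1601 160
side mean [ 0.7203 -0.0664  0.0866] ang -177.6 ext 0.1576 149
```

```bash
python3 - <<'E'
from h import *
for n in("top","scene"):
    f=dict(np.load(n+"0.npz"));P=pts(f);hsv=cv2.cvtColor(f["img"],cv2.COLOR_RGB2HSV);X,Y,Z=P[...,0],P[...,1],P[...,2]
    r=(f["range_z"]>0)&(X>.36)&(X<.62)&(Y>-.33)&(Y<-.07)
    print(n)
    m=(r&(Z>.065)&(Z<.095)&(hsv[...,2]<100)).astype(np.uint8)
    N,L,S,C=cv2.connectedComponentsWithStats(m)
    for i in range(1,N):
        if S[i,4]>25: k=L==i;pca(P[k],"bar? px%s"%C[i].round());rect(P[k],"  ")
    print("rim row by y")
    k=(X>.62)&(X<.68)&(Z>.05)&(Z<.062)&(f["range_z"]>0)
    for y in np.arange(-.05,.1,.03):
        q=k&(abs(Y-y)<.015);print(y.round(2),np.percentile(X[q],[5,50,95]).round(4),q.sum())
    # pan side-wall tops
    m=(r&(Z>.033)&(Z<.045)&(hsv[...,1]<60)&(hsv[...,2]>110)).astype(np.uint8)
    N,L,S,C=cv2.connectedComponentsWithStats(m,connectivity=8)
    for i in range(1,N):
        if S[i,4]>15: k=L==i;pca(P[k],"wall? px%s"%C[i].round())
E
```

```text
top
bar? px[356. 210.] mean [ 0.5896 -0.2865  0.0866] ang 149.9 ext 0.0423 27
   rect c [ 589.9 -288.3] size [14.  42.3] ang 58.1 z 0.0866 27
bar? px[339. 249.] mean [ 0.4681 -0.2354  0.0827] ang 134.0 ext 0.1097 169
   rect c [ 467.6 -235.4] size [ 14.1 109.7] ang 44.1 z 0.0827 169
bar? px[360. 272.] mean [ 0.4012 -0.2994  0.0728] ang -139.8 ext 0.0516 91
   rect c [ 403.4 -297.4] size [51.6 18.4] ang 43.7 z 0.0728 91
rim row by y
-0.05 [0.6396 0.6427 0.643 ] 11
-0.02 [0.6395 0.6414 0.6428] 12
0.01 [0.6406 0.6416 0.6444] 13
0.04 [0.64   0.6423 0.6444] 20
0.07 [0.6394 0.642  0.6433] 16
0.1 [0.6389 0.643  0.6713] 17
wall? px[335. 217.] mean [ 0.5722 -0.227   0.0406] ang -135.9 ext 0.1274 75
wall? px[331. 243.] mean [ 0.4887 -0.2152  0.0376] ang 134.7 ext 0.0912 167
wall? px[299. 240.] mean [ 0.4959 -0.1143  0.0397] ang 45.3 ext 0.0511 31
wall? px[314. 256.] mean [ 0.4485 -0.1606  0.0407] ang 45.2 ext 0.0683 34
wall? px[343. 255.] mean [ 0.4519 -0.2516  0.0393] ang 49.9 ext 0.0289 25
scene
bar? px[324. 179.] mean [ 0.5733 -0.2889  0.0825] ang -151.8 ext 0.0543 113
   rect c [ 574.6 -294.8] size [53.7 35.4] ang 34.7 z 0.0825 113
bar? px[341. 199.] mean [ 0.4651 -0.2257  0.0778] ang 135.5 ext 0.1122 120
   rect c [ 469.6 -232.3] size [ 14.6 112.2] ang 45.6 z 0.0778 120
bar? px[370. 198.] mean [ 0.3984 -0.299   0.0709] ang -138.7 ext 0.0395 46
   rect c [ 401.6 -298.7] size [39.2 17.5] ang 35.8 z 0.0709 46
rim row by y
-0.05 [0.6416 0.6506 0.6768] 37
-0.02 [0.642  0.644  0.6474] 10
0.01 [0.6406 0.6438 0.6461] 14
0.04 [0.6403 0.6433 0.6462] 11
0.07 [0.6402 0.6431 0.6455] 13
0.1 [0.6391 0.6535 0.6749] 25
wall? px[325. 191.] mean [ 0.5668 -0.2889  0.0393] ang -135.4 ext 0.0522 41
wall? px[316. 198.] mean [ 0.5666 -0.2322  0.0369] ang -135.3 ext 0.1419 80
wall? px[331. 209.] mean [ 0.4894 -0.2091  0.0358] ang 133.9 ext 0.0689 58
wall? px[324. 220.] mean [ 0.4721 -0.1382  0.038 ] ang 45.1 ext 0.1437 109
```

```bash
python3 -m inch '[{"tx":23,"ty":-25},{"tx":23,"ty":-25},{"tx":23,"ty":-25},{"tx":23,"ty":-25},{"tx":23,"ty":-25},{"tx":23,"ty":-25},{"tx":23,"ty":-25},{"tx":23,"ty":-25},{"tx":23,"ty":-25},{"tx":23,"ty":-25},{"tx":23,"ty":-25},{"tx":23,"ty":-25}]'
cat > g.py <<'E'
# remaining move to target x y z toolx-angle(deg), in tool axes; yaw applied last
import sys,numpy as np
from rig import telemetry
o=telemetry.get_obs();p=o["tool_pos"];R=np.array(o["tool_rot"])
t=np.array([float(a) for a in sys.argv[1:4]]);a=np.degrees(np.arctan2(R[1,0],R[0,0]))
print("t",round(o["time"],2),"pos",np.round(p,4),"ang",a.round(1),"d_tool mm",(R.T@(t-p)*1000).round(1),"yaw",np.radians((a-float(sys.argv[4])+180)%360-180).round(3),"F",np.round(o["wrist_force"],1),"w",round(o["grip_width"],4),"ff",round(o["finger_force"],1),"q",np.round(o["q"],2))
E
python3 g.py .51 .0515 .1 28.5
```

```text
t 0.1 pos [ 0.1422 -0.6081  0.2299] ang 13.2 d_tool mm [ 508.4 -558.3  130.6] yaw -0.268 F [ 0.1 -0.6 -0.6] w 0.0879 ff 0.0 q [ 1.27  0.41 -0.01  1.6   0.01  1.13 -0.08]validation failed for argument at $[0]...
```

```bash
python3 -m inch '[{"fingers":1,"tx":23,"ty":-25,"tz":0,"yaw":0},{"fingers":1,"tx":23,"ty":-25,"tz":0,"yaw":0}]'; python3 g.py .51 .0515 .1 28.5
```

```text
time: 0.27
tool_pos: [0.1746, -0.5493, 0.2296]
tool_rot: [[0.974, 0.224, -0.001], [0.224, -0.974, 0.001], [-0.001, -0.001, -1.0]]
wrist_force: [1.2, 0.7, 0.9]
grip_width: 0.0879
finger_force: 0.0
t 0.27 pos [ 0.1746 -0.5493  0.2296] ang 13.0 d_tool mm [ 461.8 -510.   129.8] yaw -0.271 F [1.2 0.7 0.9] w 0.0879 ff 0.0 q [ 1.21  0.33 -0.03  1.72  0.01  1.1  -0.18]
```

```bash
python3 -m inch '[{"fingers":1,"tx":23,"ty":-25,"tz":0,"yaw":0},{"fingers":1,"tx":23,"ty":-25,"tz":0,"yaw":0},{"fingers":1,"tx":23,"ty":-25,"tz":0,"yaw":0},{"fingers":1,"tx":23,"ty":-25,"tz":0,"yaw":0},{"fingers":1,"tx":23,"ty":-25,"tz":0,"yaw":0},{"fingers":1,"tx":23,"ty":-25,"tz":0,"yaw":0},{"fingers":1,"tx":23,"ty":-25,"tz":0,"yaw":0},{"fingers":1,"tx":23,"ty":-25,"tz":0,"yaw":0},{"fingers":1,"tx":23,"ty":-25,"tz":0,"yaw":0},{"fingers":1,"tx":23,"ty":-25,"tz":0,"yaw":0},{"fingers":1,"tx":23,"ty":-25,"tz":0,"yaw":0},{"fingers":1,"tx":23,"ty":-25,"tz":0,"yaw":0}]' >/dev/null; python3 g.py .51 .0515 .1 28.5
```

```text
t 1.27 pos [ 0.3764 -0.1928  0.2306] ang 13.2 d_tool mm [ 185.7 -207.5  130.6] yaw -0.268 F [ 0.8 -1.2 -0.8] w 0.0877 ff 0.0 q [ 0.7   0.08 -0.35  2.03  0.03  1.03 -1.02]
```

```bash
python3 -m inch '[{"fingers":1,"tx":23,"ty":-25,"tz":0,"yaw":0},{"fingers":1,"tx":23,"ty":-26,"tz":0,"yaw":0},{"fingers":1,"tx":23,"ty":-26,"tz":10,"yaw":0},{"fingers":1,"tx":23,"ty":-26,"tz":10,"yaw":0},{"fingers":1,"tx":23,"ty":-26,"tz":10,"yaw":0},{"fingers":1,"tx":23,"ty":-26,"tz":20,"yaw":0},{"fingers":1,"tx":23,"ty":-26,"tz":20,"yaw":0},{"fingers":1,"tx":24,"ty":-26,"tz":10,"yaw":0},{"fingers":1,"tx":0,"ty":0,"tz":0,"yaw":-0.09},{"fingers":1,"tx":0,"ty":0,"tz":0,"yaw":-0.09},{"fingers":1,"tx":0,"ty":0,"tz":0,"yaw":-0.088},{"fingers":1,"tx":0,"ty":0,"tz":0,"yaw":0}]' >/dev/null; python3 g.py .51 .0515 .013 28.5
python3 - <<'E'
from rig import telemetry,cams
from h import *
o=telemetry.get_obs();f=cams.grab_frame("wrist");np.savez("w1.npz",**f,**{"pos":o["tool_pos"],"rot":o["tool_rot"]})
cv2.imwrite("pics/w1.png",cv2.cvtColor(f["img"],cv2.COLOR_RGB2BGR))
T=np.eye(4);T[:3,:3]=o["tool_rot"];T[:3,3]=o["tool_pos"]
print(f["mount"].round(3).tolist())
f=dict(f);f["view"]=np.linalg.inv(T@f["mount"]);P=pts(f)
hsv=cv2.cvtColor(f["img"],cv2.COLOR_RGB2HSV);X,Y,Z=P[...,0],P[...,1],P[...,2]
b=(f["range_z"]>0)&(X>.42)&(X<.62)&(Y>.0)&(Y<.13)&(Z>.012)&(Z<.045)
print(b.sum());pca(P[b],"B");rect(P[b],"B");print(P[b&(hsv[...,0]>105)&(hsv[...,0]<130)&(hsv[...,1]>150)].mean(0))
E
```

```text
t 2.27 pos [0.5088 0.0496 0.15  ] ang 28.8 d_tool mm [  2.1  -1.  137. ] yaw 0.005 F [ 0.6 -0.  -0. ] w 0.0882 ff 0.0 q [ 0.28  0.37 -0.58  1.93  0.25  0.91 -1.49]
[[-0.0, 0.959, 0.283, 0.079], [1.0, 0.001, -0.0, 0.0], [-0.0, 0.283, -0.959, -0.155], [0.0, 0.0, 0.0, 1.0]]
4298
B mean [0.5207 0.0545 0.0273] ang -152.5 ext 0.1131 4298
B rect c [513.   50.4] size [113.1  33.9] ang 27.0 z 0.0273 4298
[0.55738259 0.07349176 0.02996917]
```

View pics/w1.png

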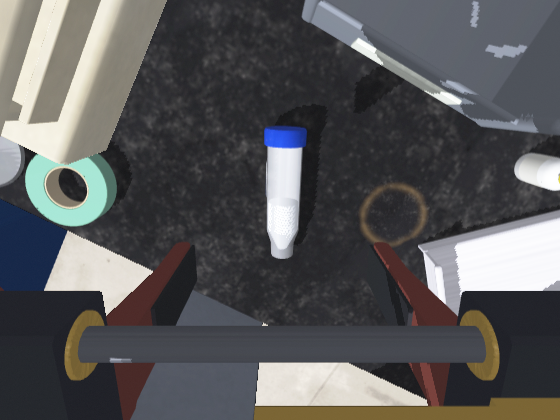

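```bash
python3 -m inch '[{"fingers":1,"tx":3,"ty":1,"tz":30,"yaw":0.02},{"fingers":1,"tx":0,"ty":0,"tz":35,"yaw":0},{"fingers":1,"tx":0,"ty":0,"tz":35,"yaw":0},{"fingers":1,"tx":0,"ty":0,"tz":25,"yaw":0},{"fingers":1,"tx":0,"ty":0,"tz":12,"yaw":0},{"fingers":0.25,"tx":0,"ty":0,"tz":0,"yaw":0},{"fingers":0.25,"tx":0,"ty":0,"tz":0,"yaw":0},{"fingers":0.2,"tx":0,"ty":0,"tz":0,"yaw":0},{"fingers":0.2,"tx":0,"ty":0,"tz":0,"yaw":0},{"fingers":0.2,"tx":0,"ty":0,"tz":0,"yaw":0},{"fingers":0.2,"tx":0,"ty":0,"tz":0,"yaw":0},{"fingers":0.2,"tx":0,"ty":0,"tz":0,"yaw":0}]' >/dev/null; python3 g.py .522 -.180 .15 135
```

```text
t 3.32 pos [0.5127 0.0497 0.0144] ang 27.4 d_tool mm [ -97.1  208.4 -135.6] yaw -1.879 F [0.8 0.  0.3] w 0.0445 ff 0.0 q [ 0.17  0.57 -0.47  2.02  0.42  0.64 -1.66]
```

```bash
python3 -m inch '[{"fingers":0.1,"tx":0,"ty":0,"tz":0,"yaw":0},{"fingers":0.1,"tx":0,"ty":0,"tz":0,"yaw":0},{"fingers":0.1,"tx":0,"ty":0,"tz":0,"yaw":0},{"fingers":0.1,"tx":0,"ty":0,"tz":0,"yaw":0},{"fingers":0.1,"tx":0,"ty":0,"tz":0,"yaw":0},{"fingers":0.1,"tx":0,"ty":0,"tz":0,"yaw":0},{"fingers":0.1,"tx":0,"ty":0,"tz":0,"yaw":0}]' >/dev/null; python3 g.py .522 -.180 .15 135
```

```text
t 3.9 pos [0.5123 0.0498 0.0137] ang 27.4 d_tool mm [ -97.1  208.5 -136.3] yaw -1.878 F [ 0.1 -0.3  2.5] w 0.0278 ff 30.0 q [ 0.17  0.57 -0.47  2.02  0.42  0.64 -1.66]
```

```bash
python3 -m inch '[{"fingers":0.1,"tx":0,"ty":0,"tz":-20,"yaw":0},{"fingers":0.1,"tx":0,"ty":0,"tz":-35,"yaw":0},{"fingers":0.1,"tx":0,"ty":0,"tz":-35,"yaw":0},{"fingers":0.1,"tx":-7,"ty":18,"tz":-30,"yaw":0},{"fingers":0.1,"tx":-15,"ty":32,"tz":-16,"yaw":0},{"fingers":0.1,"tx":-15,"ty":32,"tz":0,"yaw":0},{"fingers":0.1,"tx":-15,"ty":32,"tz":0,"yaw":0},{"fingers":0.1,"tx":-15,"ty":32,"tz":0,"yaw":0},{"fingers":0.1,"tx":-15,"ty":32,"tz":0,"yaw":0},{"fingers":0.1,"tx":-15,"ty":30,"tz":0,"yaw":0},{"fingers":0.1,"tx":0,"ty":0,"tz":0,"yaw":-0.11},{"fingers":0.1,"tx":0,"ty":0,"tz":0,"yaw":-0.118}]' >/dev/null
python3 -m inch '[{"fingers":0.1,"tx":0,"ty":0,"tz":0,"yaw":-0.118},{"fingers":0.1,"tx":0,"ty":0,"tz":0,"yaw":-0.118},{"fingers":0.1,"tx":0,"ty":0,"tz":0,"yaw":-0.118},{"fingers":0.1,"tx":0,"ty":0,"tz":0,"yaw":-0.118},{"fingers":0.1,"tx":0,"ty":0,"tz":0,"yaw":-0.118},{"fingers":0.1,"tx":0,"ty":0,"tz":0,"yaw":-0.118},{"fingers":0.1,"tx":0,"ty":0,"tz":0,"yaw":-0.118},{"fingers":0.1,"tx":0,"ty":0,"tz":0,"yaw":-0.118},{"fingers":0.1,"tx":0,"ty":0,"tz":0,"yaw":-0.118},{"fingers":0.1,"tx":0,"ty":0,"tz":0,"yaw":-0.118},{"fingers":0.1,"tx":0,"ty":0,"tz":0,"yaw":-0.118},{"fingers":0.1,"tx":0,"ty":0,"tz":0,"yaw":-0.118}]' >/dev/null
python3 g.py .522 -.180 .15 135
python3 - <<'E'
from rig import telemetry,cams
from h import *
o=telemetry.get_obs();f=dict(cams.grab_frame("wrist"))
T=np.eye(4);T[:3,:3]=o["tool_rot"];T[:3,3]=o["tool_pos"]
f["view"]=np.linalg.inv(T@f["mount"]);np.savez("w2.npz",**f)
cv2.imwrite("pics/w2.png",cv2.cvtColor(f["img"],cv2.COLOR_RGB2BGR))
E
```

```text
t 5.9 pos [ 0.5215 -0.1795  0.1494] ang 121.9 d_tool mm [-0.7  0.1 -0.6] yaw -0.229 F [0.  0.3 0.4] w 0.0276 ff 30.0 q [ 0.9   0.52 -0.88  1.82  0.47  1.02  0.39]
```

View pics/w2.png

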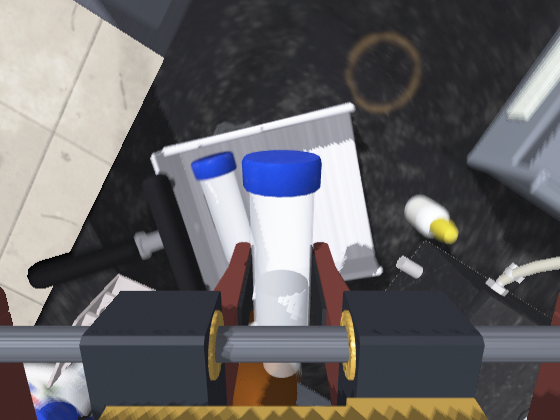

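```bash
python3 -m inch '[{"fingers":0.1,"tx":0,"ty":0,"tz":0,"yaw":-0.115},{"fingers":0.1,"tx":0,"ty":0,"tz":0,"yaw":-0.114},{"fingers":0.1,"tx":0,"ty":0,"tz":0,"yaw":0}]' >/dev/null
python3 g.py .522 -.180 .024 135
python3 - <<'E'
from rig import telemetry,cams
from h import *
o=telemetry.get_obs();f=dict(cams.grab_frame("wrist"))
T=np.eye(4);T[:3,:3]=o["tool_rot"];T[:3,3]=o["tool_pos"]
f["view"]=np.linalg.inv(T@f["mount"]);P=pts(f);np.savez("w3.npz",**f)
cv2.imwrite("pics/w3.png",cv2.cvtColor(f["img"],cv2.COLOR_RGB2BGR))
hsv=cv2.cvtColor(f["img"],cv2.COLOR_RGB2HSV);X,Y,Z=P[...,0],P[...,1],P[...,2]
ok=f["range_z"]>0
u=np.array([1,1])/2**.5;v=np.array([-1,1])/2**.5
def pc(n,k):
    q=P[k][:,:2]-[.468,-.234];print(n,k.sum(),"x",np.percentile(q@u,[2,50,98]).round(4),"y",np.percentile(q@v,[2,50,98]).round(4),"z",np.percentile(P[k][:,2],[2,50,98]).round(4))
blue=(hsv[...,0]>105)&(hsv[...,0]<130)&(hsv[...,1]>150)&ok
q=(P[...,:2]-[.468,-.234]);qx,qy=q@u,q@v
A=ok&(qx>0)&(qx<.055)&(Z>.012)&(Z<.06)&(abs(qy)<.075)
pc("capA",A&blue);pc("A",A&~blue&(Z>.03))
pc("heldcap",blue&(Z>.1)&(Z<.2))
pc("bar",ok&(Z>.065)&(Z<.095)&(hsv[...,2]<90)&(abs(qx)<.03)&(abs(qy)<.065))
pc("bar top",ok&(Z>.081)&(Z<.09)&(hsv[...,2]<90)&(abs(qx)<.03)&(abs(qy)<.065))
pc("Lwall",ok&(Z>.036)&(Z<.045)&(qy>.06)&(qy<.08)&(qx>0)&(qx<.16))
pc("floor",ok&(Z>.006)&(Z<.02)&(qx>.03)&(qx<.15)&(abs(qy)<.06))
E
```

```text
t 6.2 pos [ 0.5215 -0.1795  0.1492] ang 134.8 d_tool mm [ -0.8   0.  125.2] yaw -0.003 F [ 0.   0.4 -1.2] w 0.0278 ff 30.0 q [ 0.93  0.55 -0.93  1.82  0.51  1.03  0.58]
capA 915 x [0.0176 0.0339 0.0484] y [0.0369 0.0449 0.0504] z [0.0175 0.0414 0.0455]
A 5056 x [0.0015 0.0274 0.0462] y [-0.0695  0.0048  0.0646] z [0.0307 0.0387 0.0521]
heldcap 5076 x [-0.0916  0.0694  0.0924] y [-0.1308  0.0467  0.0567] z [0.1048 0.1607 0.1706]
bar 3824 x [-0.0046  0.0042  0.0083] y [-0.0474  0.0059  0.0505] z [0.0678 0.0844 0.0866]
bar top 2843 x [-0.0047  0.0023  0.0077] y [-0.0464  0.0061  0.0496] z [0.0814 0.0849 0.0867]
Lwall 1290 x [0.0051 0.0706 0.1413] y [0.0601 0.0628 0.0653] z [0.0388 0.0421 0.0449]
floor 7617 x [0.0424 0.1214 0.1453] y [-0.0539  0.0184  0.0557] z [0.0098 0.0145 0.0172]
```

```bash
python3 -m inch '[{"fingers":0.1,"tx":-4,"ty":6,"tz":20,"yaw":0},{"fingers":0.1,"tx":0,"ty":0,"tz":30,"yaw":0},{"fingers":0.1,"tx":0,"ty":0,"tz":30,"yaw":0},{"fingers":0.1,"tx":0,"ty":0,"tz":20,"yaw":0},{"fingers":0.1,"tx":0,"ty":0,"tz":12,"yaw":0},{"fingers":0.1,"tx":0,"ty":0,"tz":6,"yaw":0},{"fingers":0.1,"tx":0,"ty":0,"tz":4,"yaw":0},{"fingers":0.1,"tx":0,"ty":0,"tz":0,"yaw":0}]' ;python3 g.py .522 -.180 .024 135
```

```text
time: 6.92
tool_pos: [0.5292, -0.178, 0.0278]
tool_rot: [[-0.702, 0.712, 0.0], [0.712, 0.702, -0.0], [-0.0, 0.0, -1.0]]
wrist_force: [0.2, -0.6, -0.3]
grip_width: 0.0279
finger_force: 30.0
t 6.92 pos [ 0.5292 -0.178   0.0278] ang 134.6 d_tool mm [ 3.6 -6.5  3.8] yaw -0.007 F [ 0.2 -0.6 -0.3] w 0.0279 ff 30.0 q [ 0.82  0.7  -0.8   1.89  0.68  0.84  0.44]
```

```bash
python3 -m inch '[{"fingers":0.1,"tx":0,"ty":0,"tz":2,"yaw":0},{"fingers":0.1,"tx":0,"ty":0,"tz":1,"yaw":0},{"fingers":0.34,"tx":0,"ty":0,"tz":0,"yaw":0},{"fingers":0.38,"tx":0,"ty":0,"tz":0,"yaw":0},{"fingers":0.4,"tx":0,"ty":0,"tz":0,"yaw":0},{"fingers":0.4,"tx":0,"ty":0,"tz":0,"yaw":0},{"fingers":0.4,"tx":0,"ty":0,"tz":0,"yaw":0}]' ;python3 g.py .522 -.180 .024 135
```

```text
time: 7.5
tool_pos: [0.5289, -0.1782, 0.0248]
tool_rot: [[-0.703, 0.711, 0.0], [0.711, 0.703, -0.0], [-0.0, 0.0, -1.0]]
wrist_force: [-0.2, 0.5, 0.4]
grip_width: 0.0351
finger_force: 0.0
t 7.5 pos [ 0.5289 -0.1782  0.0248] ang 134.7 d_tool mm [ 3.6 -6.2  0.8] yaw -0.006 F [-0.2  0.5  0.4] w 0.0351 ff 0.0 q [ 0.82  0.71 -0.8   1.9   0.68  0.83  0.44]
```

```bash
python3 -m inch '[{"fingers":0.4,"tx":0,"ty":0,"tz":-8,"yaw":0},{"fingers":0.4,"tx":0,"ty":0,"tz":-15,"yaw":0},{"fingers":0.4,"tx":0,"ty":0,"tz":-25,"yaw":0},{"fingers":0.4,"tx":0,"ty":0,"tz":-30,"yaw":0},{"fingers":0.6,"tx":0,"ty":-20,"tz":-30,"yaw":0},{"fingers":0.6,"tx":0,"ty":-30,"tz":-20,"yaw":0},{"fingers":0.6,"tx":0,"ty":-32,"tz":0,"yaw":0},{"fingers":0.6,"tx":0,"ty":0,"tz":0,"yaw":0},{"fingers":0.6,"tx":0,"ty":0,"tz":0,"yaw":0}]' >/dev/null;python3 g.py .469 -.233 .062 135
cat > look.py <<'E'
import sys
from rig import telemetry,cams
from h import *
def wrist(name=None):
    o=telemetry.get_obs();f=dict(cams.grab_frame("wrist"))
    T=np.eye(4);T[:3,:3]=o["tool_rot"];T[:3,3]=o["tool_pos"]
    f["view"]=np.linalg.inv(T@f["mount"])
    if name: cv2.imwrite("pics/"+name,cv2.cvtColor(f["img"],cv2.COLOR_RGB2BGR))
    return f
E
python3 - <<'E'
from look import *
f=wrist("w4.png");P=pts(f)
hsv=cv2.cvtColor(f["img"],cv2.COLOR_RGB2HSV);X,Y,Z=P[...,0],P[...,1],P[...,2];ok=f["range_z"]>0
u=np.array([1,1])/2**.5;v=np.array([-1,1])/2**.5
q=(P[...,:2]-[.468,-.234]);qx,qy=q@u,q@v
k=ok&(Z>.080)&(Z<.09)&(hsv[...,2]<90)&(abs(qx)<.03)&(abs(qy)<.08)
pca(P[k],"bar");rect(P[k],"bar")
blue=(hsv[...,0]>105)&(hsv[...,0]<130)&(hsv[...,1]>150)&ok&(Z>.01)&(Z<.06)&(abs(qy)<.08)&(qx>0)&(qx<.15)
N,L,S,C=cv2.connectedComponentsWithStats(blue.astype(np.uint8))
for i in range(1,N):
    if S[i,4]>40: m=L==i;print("cap px",C[i].round(),"x",np.percentile(qx[m],[2,98]).round(4),"y",np.percentile(qy[m],[2,98]).round(4))
E
```

```text
t 8.25 pos [ 0.4695 -0.2378  0.154 ] ang 134.5 d_tool mm [ 3.9  3.1 92. ] yaw -0.009 F [0.4 0.7 0.3] w 0.0527 ff 0.0 q [ 1.1   0.5  -0.95  1.88  0.48  1.01  0.72]
bar mean [ 0.4683 -0.2331  0.0845] ang 134.1 ext 0.1107 3011
bar rect c [ 470.9 -235.8] size [ 13.9 110.7] ang 44.5 z 0.0845 3011
cap px [385. 140.] x [0.0644 0.0952] y [0.0388 0.0518]
cap px [323. 143.] x [0.0165 0.0476] y [0.037  0.0503]
```

View pics/w4.png

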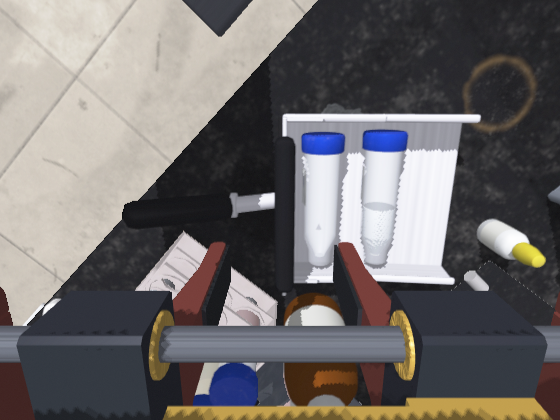

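```bash
python3 -m inch '[{"fingers":0.42,"tx":0,"ty":2.4,"tz":15,"yaw":0},{"fingers":0.42,"tx":0,"ty":0,"tz":25,"yaw":0},{"fingers":0.42,"tx":0,"ty":0,"tz":25,"yaw":0},{"fingers":0.42,"tx":0,"ty":0,"tz":17,"yaw":0},{"fingers":0.42,"tx":0,"ty":0,"tz":10,"yaw":0},{"fingers":0.2,"tx":0,"ty":0,"tz":0,"yaw":0},{"fingers":0.18,"tx":0,"ty":0,"tz":0,"yaw":0},{"fingers":0.1,"tx":0,"ty":0,"tz":0,"yaw":0},{"fingers":0.05,"tx":0,"ty":0,"tz":0,"yaw":0},{"fingers":0.0,"tx":0,"ty":0,"tz":0,"yaw":0},{"fingers":0.0,"tx":0,"ty":0,"tz":0,"yaw":0},{"fingers":0.0,"tx":0,"ty":0,"tz":0,"yaw":0}]' >/dev/null;python3 g.py .469 -.233 .062 135
```

```text
t 9.3 pos [ 0.4726 -0.2346  0.0616] ang 134.7 d_tool mm [ 3.6 -1.4 -0.4] yaw -0.006 F [-2.8 -1.2  6.2] w 0.014 ff 30.0 q [ 1.01  0.62 -0.85  1.95  0.62  0.85  0.6 ]
```

```bash
python3 -m inch '[{"fingers":0,"tx":0,"ty":0,"tz":-2,"yaw":0},{"fingers":0,"tx":0,"ty":0,"tz":-4,"yaw":0},{"fingers":0,"tx":0,"ty":0,"tz":-7,"yaw":0},{"fingers":0,"tx":0,"ty":0,"tz":-10,"yaw":0},{"fingers":0,"tx":0,"ty":0,"tz":-13,"yaw":0},{"fingers":0,"tx":0,"ty":0,"tz":-15,"yaw":0},{"fingers":0,"tx":0,"ty":0,"tz":-16,"yaw":0},{"fingers":0,"tx":0,"ty":0,"tz":-15,"yaw":0},{"fingers":0,"tx":0,"ty":0,"tz":-12,"yaw":0},{"fingers":0,"tx":0,"ty":0,"tz":-8,"yaw":0},{"fingers":0,"tx":0,"ty":0,"tz":-4,"yaw":0},{"fingers":0,"tx":0,"ty":0,"tz":-2,"yaw":0}]' >/dev/null;python3 g.py .50 .0195 .17 135
python3 - <<'E'
from look import *
f=wrist("w5.png")
from rig import cams
P=pts(f);hsv=cv2.cvtColor(f["img"],cv2.COLOR_RGB2HSV);o=telemetry.get_obs()
q=P-o["tool_pos"];u=np.array([1,1])/2**.5;v=np.array([-1,1])/2**.5
x,y,z=q[...,:2]@u,q[...,:2]@v,q[...,2]
k=(f["range_z"]>0)&(hsv[...,1]<60)&(hsv[...,2]>110)
for a in np.arange(.005,.15,.02):
    m=k&(abs(x-a)<.01)&(y>.055)&(y<.08)&(z>-.06)&(z<.0);print("Lwall",a.round(3),np.percentile(z[m],95).round(4) if m.sum() else 0,m.sum())
m=k&(abs(y)<.05)&(x>.07)&(x<.2)&(z>-.08)&(z<-.03);print("lip x",np.percentile(x[m],[50,98,99.5]).round(4))
for a in(.1,.12,.14):
    n=m&(abs(x-a)<.008);print("floor z",a,np.median(z[n]).round(4))
E
```

```text
t 10.3 pos [ 0.4723 -0.2343  0.1693] ang 134.7 d_tool mm [161.  198.1  -0.8] yaw -0.006 F [-0.3  0.7 -4.2] w 0.0133 ff 30.0 q [ 1.11  0.48 -0.97  1.86  0.46  1.04  0.73]
Lwall 0.005 -0.0153 540
Lwall 0.025 -0.0156 832
Lwall 0.045 -0.0183 832
Lwall 0.065 -0.0184 805
Lwall 0.085 -0.0199 815
Lwall 0.105 -0.0188 877
Lwall 0.125 -0.0171 895
Lwall 0.145 -0.0176 228
lip x [0.1183 0.1448 0.1461]
floor z 0.1 -0.0488
floor z 0.12 -0.0472
floor z 0.14 -0.0456
```

View pics/w5.png

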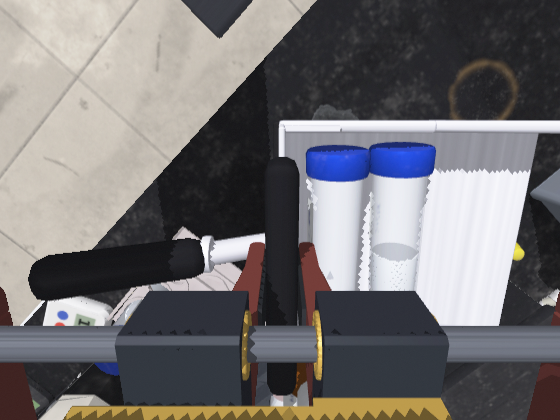

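```bash
python3 -m inch '[{"fingers":0,"tx":1,"ty":1.5,"tz":0,"yaw":0},{"fingers":0,"tx":2.5,"ty":3,"tz":0,"yaw":0},{"fingers":0,"tx":4,"ty":5,"tz":0,"yaw":0},{"fingers":0,"tx":6,"ty":7,"tz":0,"yaw":0},{"fingers":0,"tx":7,"ty":9,"tz":0,"yaw":0},{"fingers":0,"tx":8.5,"ty":10.5,"tz":0,"yaw":0},{"fingers":0,"tx":9,"ty":11,"tz":0,"yaw":0},{"fingers":0,"tx":9,"ty":11,"tz":0,"yaw":0},{"fingers":0,"tx":9,"ty":11,"tz":0,"yaw":0},{"fingers":0,"tx":9,"ty":11,"tz":0,"yaw":0},{"fingers":0,"tx":9,"ty":11,"tz":0,"yaw":0},{"fingers":0,"tx":9,"ty":11,"tz":0,"yaw":0}]' >/dev/null
python3 -m inch '[{"fingers":0,"tx":9,"ty":11,"tz":0,"yaw":0},{"fingers":0,"tx":9,"ty":11,"tz":0,"yaw":0},{"fingers":0,"tx":9,"ty":11,"tz":0,"yaw":0},{"fingers":0,"tx":9,"ty":11,"tz":0,"yaw":0},{"fingers":0,"tx":9,"ty":11,"tz":0,"yaw":0},{"fingers":0,"tx":8,"ty":10,"tz":0,"yaw":0},{"fingers":0,"tx":7,"ty":9,"tz":0,"yaw":0},{"fingers":0,"tx":6.5,"ty":8,"tz":0,"yaw":0},{"fingers":0,"tx":5,"ty":6,"tz":0,"yaw":0},{"fingers":0,"tx":3.5,"ty":4.5,"tz":0,"yaw":0},{"fingers":0,"tx":2,"ty":3,"tz":0,"yaw":0},{"fingers":0,"tx":1,"ty":1.5,"tz":0,"yaw":0}]' >/dev/null
python3 g.py .50 .0195 .17 90
```

```text
t 12.35 pos [0.5005 0.0207 0.1686] ang 134.7 d_tool mm [-0.5 -1.2 -1.4] yaw 0.78 F [ 0.1  0.  -4.1] w 0.0137 ff 30.0 q [ 0.65  0.45 -1.    1.92  0.45  1.02  0.23]
```

```bash
python3 -m inch '[{"fingers":0,"tx":0,"ty":0,"tz":0,"yaw":0.02},{"fingers":0,"tx":0,"ty":0,"tz":0,"yaw":0.04},{"fingers":0,"tx":0,"ty":0,"tz":0,"yaw":0.06},{"fingers":0,"tx":0,"ty":0,"tz":0,"yaw":0.08},{"fingers":0,"tx":0,"ty":0,"tz":0,"yaw":0.09},{"fingers":0,"tx":0,"ty":0,"tz":0,"yaw":0.1},{"fingers":0,"tx":0,"ty":0,"tz":0,"yaw":0.1},{"fingers":0,"tx":0,"ty":0,"tz":0,"yaw":0.09},{"fingers":0,"tx":0,"ty":0,"tz":0,"yaw":0.08},{"fingers":0,"tx":0,"ty":0,"tz":0,"yaw":0.06},{"fingers":0,"tx":0,"ty":0,"tz":0,"yaw":0.04},{"fingers":0,"tx":0,"ty":0,"tz":0,"yaw":0.02}]' >/dev/null
python3 g.py .50 .0195 .17 90
cat > meas.py <<'E'
from rig import telemetry,cams
from h import *
import sys
for n in("top","scene"):
    f=cams.grab_frame(n);cv2.imwrite("pics/%s_%s.png"%(n,sys.argv[1]),cv2.cvtColor(f["img"],cv2.COLOR_RGB2BGR));f=dict(f);np.savez("%s_%s.npz"%(n,sys.argv[1]),**f)
    P=pts(f);hsv=cv2.cvtColor(f["img"],cv2.COLOR_RGB2HSV);X,Y,Z=P[...,0],P[...,1],P[...,2];ok=f["range_z"]>0
    k=ok&(X>.47)&(X<.72)&(abs(Y-.02)<.09)&(Z>.1)&(Z<.165)&(hsv[...,1]<60)&(hsv[...,2]>120)
    q=P[k];print(n,"pan x",np.percentile(q[:,0],[1,99]).round(4),"y",np.percentile(q[:,1],[1,99]).round(4),"z",np.percentile(q[:,2],[1,99]).round(4),k.sum());rect(q,"pan")
    k=k&(Z>.138)
    for s in(1,-1):
        kk=k&((Y-.02)*s>.055);
        if kk.sum()>10:pca(P[kk],"wall")
E
python3 meas.py 6
```

```text
t 13.35 pos [0.5005 0.0196 0.1686] ang 89.8 d_tool mm [-0.1 -0.5 -1.4] yaw -0.004 F [-0.6  0.6 -4.4] w 0.014 ff 30.0 q [ 0.53  0.38 -0.82  1.92  0.34  0.98 -0.46]
top pan x [0.5262 0.714 ] y [-0.0657  0.0891] z [0.1129 0.1558] 653
pan rect c [624.5  15.3] size [150.2 203.2] ang 84.0 z 0.1265 653
wall mean [0.6156 0.087  0.1483] ang 177.6 ext 0.0509 38
wall mean [ 0.5946 -0.0491  0.1489] ang 174.7 ext 0.2032 94
scene pan x [0.4816 0.7132] y [-0.0599  0.0914] z [0.1127 0.1605] 1140
pan rect c [598.4  18.7] size [153.  256.1] ang 84.7 z 0.1332 1140
wall mean [0.5547 0.0874 0.1454] ang -178.4 ext 0.1443 162
wall mean [ 0.6173 -0.0512  0.1477] ang 174.2 ext 0.2232 29
```

View pics/scene_6.png

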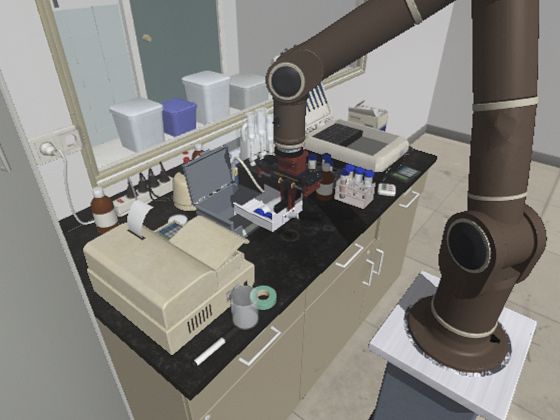

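```bash
python3 -m inch '[{"fingers":0,"tx":0,"ty":1,"tz":2,"yaw":0},{"fingers":0,"tx":0,"ty":2,"tz":4,"yaw":0},{"fingers":0,"tx":0,"ty":2,"tz":7,"yaw":0},{"fingers":0,"tx":0,"ty":2,"tz":9,"yaw":0},{"fingers":0,"tx":0,"ty":1.5,"tz":10,"yaw":0},{"fingers":0,"tx":0,"ty":0,"tz":9,"yaw":0},{"fingers":0,"tx":0,"ty":0,"tz":7,"yaw":0},{"fingers":0,"tx":0,"ty":0,"tz":5,"yaw":0},{"fingers":0,"tx":0,"ty":0,"tz":3,"yaw":0},{"fingers":0,"tx":0,"ty":0,"tz":2,"yaw":0}]' >/dev/null
python3 g.py .509 .0195 .106 90; python3 -c "
from rig import telemetry as t;print(t.get_obs()['ft_torque'])"
```

```text
t 14.28 pos [0.5088 0.0204 0.1101] ang 90.0 d_tool mm [-0.9  0.2  4.1] yaw 0.0 F [ 0.8 -0.2 -4.1] w 0.0142 ff 30.0 q [ 0.47  0.48 -0.77  1.96  0.43  0.87 -0.53]
[-0.08064857  0.11801633 -0.00412109]
```

```bash
python3 - <<'E'
from rig import cams
from h import *
for n in("top","scene"):
    f=dict(cams.grab_frame(n));P=pts(f);X,Y,Z=P[...,0],P[...,1],P[...,2];ok=f["range_z"]>0
    for y in(-.03,0,.02,.04,.07):
        k=ok&(abs(Y-y)<.008)&(X>.58)&(X<.72)&(Z>.052)&(Z<.078)
        x=X[k];i=np.argsort(x)[-3:];print(n,y,"lip edge",x[i].round(4),Z[k][i].round(4),k.sum())
E
```

```text
top -0.03 lip edge [0.6505 0.6506 0.6506] [0.0627 0.0616 0.0623] 102
top 0 lip edge [0.65   0.6502 0.6504] [0.0599 0.0601 0.0597] 42
top 0.02 lip edge [0.649  0.649  0.6491] [0.0638 0.0641 0.0642] 17
top 0.04 lip edge [0.6514 0.6517 0.6527] [0.0644 0.0643 0.0585] 37
top 0.07 lip edge [0.6508 0.6508 0.6511] [0.0658 0.0649 0.0632] 70
scene -0.03 lip edge [0.6537 0.6549 0.6567] [0.0616 0.0591 0.0585] 47
scene 0 lip edge [0.6515 0.6529 0.654 ] [0.0625 0.0599 0.0612] 48
scene 0.02 lip edge [0.6522 0.6527 0.6551] [0.0618 0.0601 0.0601] 49
scene 0.04 lip edge [0.6499 0.6505 0.6516] [0.0605 0.0648 0.0612] 45
scene 0.07 lip edge [] [] 0
```

```bash
python3 -m inch '[{"fingers":0,"tx":-0.5,"ty":2,"tz":2,"yaw":0},{"fingers":0,"tx":0,"ty":0,"tz":2,"yaw":0},{"fingers":0,"tx":0,"ty":-1,"tz":2,"yaw":0},{"fingers":0,"tx":0,"ty":-1,"tz":3,"yaw":0},{"fingers":0,"tx":0,"ty":-1.4,"tz":3,"yaw":0},{"fingers":0,"tx":0,"ty":-1.2,"tz":3,"yaw":0},{"fingers":0,"tx":0,"ty":0,"tz":0,"yaw":0}]' >/dev/null
python3 g.py .509 .0195 .106 90; python3 -c "
from rig import telemetry as t;print(t.get_obs()['ft_torque'])"
```

```text
t 14.97 pos [0.507  0.0199 0.0957] ang 90.0 d_tool mm [ -0.4   2.  -10.3] yaw 0.0 F [-0.3 -0.6  4.2] w 0.0145 ff 30.0 q [ 0.46  0.49 -0.75  1.98  0.45  0.84 -0.55]
[-0.22233413 -0.96297063  0.04756238]
```

```bash
python3 -m inch '[{"fingers":0,"tx":0,"ty":-1.2,"tz":3,"yaw":0},{"fingers":0,"tx":0,"ty":-1.1,"tz":3,"yaw":0},{"fingers":0,"tx":0,"ty":-1,"tz":3,"yaw":0},{"fingers":0,"tx":0,"ty":0,"tz":0,"yaw":0}]' >/dev/null
python3 g.py .509 .0195 .106 90; python3 - <<'E'
from rig import cams,telemetry as t
from h import *
print(t.get_obs()['ft_torque'])
for n in("top","scene"):
    f=dict(cams.grab_frame(n));P=pts(f);X,Y,Z=P[...,0],P[...,1],P[...,2];hsv=cv2.cvtColor(f["img"],cv2.COLOR_RGB2HSV)
    k=(f["range_z"]>0)&(X>.5)&(X<.66)&(Y>.078)&(Y<.1)&(Z>.06)&(Z<.12)&(hsv[...,2]>120)
    if k.sum()>10:
      # upper envelope of left wall
      for a in np.arange(.51,.65,.02):
        m=k&(abs(X-a)<.01);print(n,a.round(2),np.percentile(Z[m],95).round(4) if m.sum()>3 else None,m.sum())
E
```

```text
t 15.3 pos [0.5035 0.0201 0.0864] ang 90.0 d_tool mm [ -0.5   5.5 -19.6] yaw 0.0 F [ 2.1 -0.4  2.2] w 0.0158 ff 30.0 q [ 0.45  0.5  -0.75  1.99  0.46  0.82 -0.56]
[-0.09095489 -1.46244579  0.01206132]
top 0.51 None 0
top 0.53 None 0
top 0.55 None 0
top 0.57 None 0
top 0.59 0.0802 11
top 0.61 0.0856 14
top 0.63 0.0898 17
top 0.65 0.0936 13
scene 0.51 0.089 37
scene 0.53 0.0723 24
scene 0.55 0.073 21
scene 0.57 0.0757 27
scene 0.59 0.0769 27
scene 0.61 0.0804 27
scene 0.63 0.0865 32
scene 0.65 0.088 24
```

```bash
python3 -m inch '[{"fingers":0,"tx":0,"ty":-1,"tz":3,"yaw":0},{"fingers":0,"tx":0,"ty":-0.9,"tz":3,"yaw":0},{"fingers":0,"tx":0,"ty":-0.8,"tz":3,"yaw":0},{"fingers":0,"tx":0,"ty":-0.7,"tz":3,"yaw":0},{"fingers":0,"tx":0,"ty":-0.6,"tz":3,"yaw":0},{"fingers":0,"tx":0,"ty":-0.5,"tz":3,"yaw":0},{"fingers":0,"tx":0,"ty":0,"tz":0,"yaw":0}]' >/dev/null
python3 g.py .509 .0195 .06 90; python3 - <<'E'
from rig import cams,telemetry as t
from h import *
print(t.get_obs()['ft_torque'])
for n in("top","scene"):
    f=dict(cams.grab_frame(n));np.savez(n+"_8.npz",**f);P=pts(f);X,Y,Z=P[...,0],P[...,1],P[...,2];hsv=cv2.cvtColor(f["img"],cv2.COLOR_RGB2HSV)
    k=(f["range_z"]>0)&(X>.5)&(X<.67)&(Y>.078)&(Y<.1)&(Z>.03)&(Z<.12)&(hsv[...,2]>120)
    for a in np.arange(.51,.67,.02):
        m=k&(abs(X-a)<.01);print(n,a.round(2),np.percentile(Z[m],95).round(4) if m.sum()>3 else None,m.sum())
E
```

```text
t 15.98 pos [0.4979 0.0198 0.0679] ang 90.0 d_tool mm [-0.3 11.1  7.9] yaw 0.0 F [ 2.1 -0.   2.7] w 0.018 ff 30.0 q [ 0.43  0.52 -0.73  2.02  0.49  0.78 -0.58]
[ 0.02569336 -1.28798876  0.01596846]
top 0.51 None 0
top 0.53 None 0
top 0.55 None 1
top 0.57 0.0735 6
top 0.59 0.0769 32
top 0.61 0.0818 32
top 0.63 0.0891 39
top 0.65 0.087 15
top 0.67 None 0
scene 0.51 0.0672 49
scene 0.53 0.0583 44
scene 0.55 0.0616 48
scene 0.57 0.0666 47
scene 0.59 0.0689 49
scene 0.61 0.0774 46
scene 0.63 0.0866 50
scene 0.65 0.0821 29
scene 0.67 None 0
```

```bash
python3 -m inch '[{"fingers":0,"tx":0,"ty":-0.4,"tz":2,"yaw":0},{"fingers":0,"tx":0,"ty":-0.3,"tz":2,"yaw":0},{"fingers":0,"tx":0,"ty":0,"tz":0,"yaw":0}]' >/dev/null
python3 g.py .509 .0195 .06 90;python3 -m inch '[{"fingers":0,"tx":0,"ty":-0.3,"tz":1.5,"yaw":0},{"fingers":0,"tx":0,"ty":-0.2,"tz":1.5,"yaw":0},{"fingers":0,"tx":0,"ty":0,"tz":0,"yaw":0}]' >/dev/null
python3 g.py .509 .0195 .06 90
```

```text
t 16.33 pos [0.4974 0.0198 0.0642] ang 90.0 d_tool mm [-0.3 11.6  4.2] yaw 0.0 F [-0.4  0.4  2.9] w 0.0185 ff 30.0 q [ 0.43  0.53 -0.72  2.02  0.49  0.77 -0.59]
t 16.58 pos [0.497  0.0198 0.0613] ang 90.0 d_tool mm [-0.3 12.   1.3] yaw 0.0 F [-0.7  0.6  3.3] w 0.0192 ff 30.0 q [ 0.43  0.53 -0.72  2.03  0.5   0.77 -0.59]
```

```bash
python3 -m inch '[{"fingers":0,"tx":0,"ty":-0.2,"tz":1.5,"yaw":0},{"fingers":0,"tx":0,"ty":0,"tz":0,"yaw":0}]' >/dev/null
python3 g.py .509 .0195 .06 90;python3 -m inch '[{"fingers":0,"tx":0,"ty":-0.2,"tz":1.5,"yaw":0},{"fingers":0,"tx":0,"ty":0,"tz":0,"yaw":0}]' >/dev/null
python3 g.py .509 .0195 .06 90;  python3 - <<'E'
from rig import cams
from h import *
for n in("scene",):
    f=dict(cams.grab_frame(n));P=pts(f);X,Y,Z=P[...,0],P[...,1],P[...,2];hsv=cv2.cvtColor(f["img"],cv2.COLOR_RGB2HSV)
    k=(f["range_z"]>0)&(X>.5)&(X<.67)&(Y>.078)&(Y<.1)&(Z>.0)&(Z<.12)&(hsv[...,2]>120)
    for a in np.arange(.51,.67,.02):
        m=k&(abs(X-a)<.01);print(n,a.round(2),np.percentile(Z[m],[5,95]).round(4) if m.sum()>3 else None,m.sum())
E
```

```text
t 16.75 pos [0.4969 0.0198 0.0599] ang 90.0 d_tool mm [-0.3 12.1 -0.1] yaw 0.0 F [-1.  -0.4  4. ] w 0.0192 ff 30.0 q [ 0.43  0.53 -0.72  2.03  0.5   0.76 -0.6 ]
t 16.92 pos [0.4967 0.0197 0.0584] ang 90.0 d_tool mm [-0.2 12.3 -1.6] yaw -0.0 F [-1.8  0.3  4. ] w 0.0194 ff 30.0 q [ 0.42  0.53 -0.72  2.03  0.5   0.76 -0.6 ]
scene 0.51 [0.0119 0.0548] 52
scene 0.53 [0.0157 0.0516] 57
scene 0.55 [0.0213 0.0562] 55
scene 0.57 [0.0294 0.062 ] 52
scene 0.59 [0.0353 0.0684] 47
scene 0.61 [0.0436 0.0777] 47
scene 0.63 [0.0512 0.0853] 50
scene 0.65 [0.0319 0.0824] 28
scene 0.67 None 0
```

```bash
python3 -m inch '[{"fingers":0,"tx":0,"ty":-0.1,"tz":1.5,"yaw":0},{"fingers":0,"tx":0,"ty":0,"tz":0,"yaw":0}]' >/dev/null
python3 g.py .509 .0195 .06 90;python3 -m inch '[{"fingers":0,"tx":0,"ty":-0.1,"tz":1.5,"yaw":0},{"fingers":0,"tx":0,"ty":0,"tz":0,"yaw":0}]' >/dev/null
python3 g.py .509 .0195 .06 90
```

```text
t 17.13 pos [0.4966 0.0198 0.057 ] ang 90.0 d_tool mm [-0.3 12.4 -3. ] yaw 0.0 F [-2.7  0.4  5.6] w 0.0193 ff 30.0 q [ 0.42  0.54 -0.71  2.03  0.51  0.76 -0.6 ]
t 17.3 pos [0.4964 0.0201 0.0563] ang 90.0 d_tool mm [-0.6 12.5 -3.7] yaw 0.0 F [-6.6 -0.1 16.8] w 0.0195 ff 30.0 q [ 0.42  0.54 -0.71  2.03  0.51  0.76 -0.6 ]
```

```bash
python3 -m inch '[{"fingers":0,"tx":0,"ty":0.3,"tz":-1,"yaw":0},{"fingers":0.24,"tx":0,"ty":0,"tz":0,"yaw":0},{"fingers":0.3,"tx":0,"ty":0,"tz":0,"yaw":0},{"fingers":0.4,"tx":0,"ty":0,"tz":0,"yaw":0},{"fingers":0.45,"tx":0,"ty":0,"tz":0,"yaw":0},{"fingers":0.45,"tx":0,"ty":0,"tz":0,"yaw":0},{"fingers":0.45,"tx":0,"ty":0,"tz":-6,"yaw":0},{"fingers":0.45,"tx":0,"ty":0,"tz":-15,"yaw":0},{"fingers":0.45,"tx":0,"ty":0,"tz":-30,"yaw":0},{"fingers":0.45,"tx":0,"ty":0,"tz":-30,"yaw":0},{"fingers":0.45,"tx":0,"ty":0,"tz":-30,"yaw":0},{"fingers":0.45,"tx":0,"ty":0,"tz":0,"yaw":0}]' >/dev/null
python3 g.py .42 .0195 .2 0
python3 - <<'E'
from look import *
from rig import cams
f=wrist();g=dict(cams.grab_frame("top"));s=dict(cams.grab_frame("scene"))
a=np.hstack([cv2.resize(x["img"],(400,300)) for x in(f,)]);
b=cv2.resize(s["img"][150:290,180:380],(400,280));c=cv2.resize(g["img"][130:280,200:360],(400,375));
im=np.zeros((600,800,3),np.uint8);im[:300,:400]=a;im[:280,400:]=b;im[300:600,:400]=c[75:375];cv2.imwrite("pics/mix.png",cv2.cvtColor(im,cv2.COLOR_RGB2BGR))
for n,f in(("wrist",f),("top",g),("scene",s)):
    P=pts(f);X,Y,Z=P[...,0],P[...,1],P[...,2];hsv=cv2.cvtColor(f["img"],cv2.COLOR_RGB2HSV)
    ok=(f["range_z"]>0)&(X>.33)&(X<.56)&(abs(Y-.02)<.09)&(hsv[...,2]<100)&(Z>.025)&(Z<.1)
    N,L,S,C=cv2.connectedComponentsWithStats(ok.astype(np.uint8))
    for i in range(1,N):
        if S[i,4]>50: k=L==i;pca(P[k],n+" dark");rect(P[k],"")
    b=(f["range_z"]>0)&(X>.45)&(X<.68)&(abs(Y-.02)<.09)&(Z<.1)&(hsv[...,0]>105)&(hsv[...,0]<130)&(hsv[...,1]>150)
    N,L,S,C=cv2.connectedComponentsWithStats(b.astype(np.uint8))
    for i in range(1,N):
        if S[i,4]>15: print(n,"cap",P[L==i].mean(0).round(4),S[i,4])
E
```

```text
t 18.3 pos [0.4999 0.0208 0.173 ] ang 90.0 d_tool mm [ -1.2 -79.6 -27.6] yaw 1.571 F [1.2 0.9 0.4] w 0.0392 ff 0.0 q [ 0.53  0.37 -0.83  1.93  0.34  0.98 -0.45]
wrist dark mean [0.4974 0.025  0.0792] ang 89.7 ext 0.111 3315
 rect c [493.2  20.9] size [111.   30.9] ang 89.7 z 0.0792 3315
wrist dark mean [0.4289 0.0228 0.0401] ang 179.5 ext 0.0785 2058
 rect c [428.1  21.6] size [19.7 78.6] ang 88.5 z 0.0401 2058
wrist cap [0.5451 0.0689 0.0517] 1619
scene dark mean [0.4919 0.0259 0.0738] ang 91.0 ext 0.1272 190
 rect c [496.4  13.1] size [ 33.9 131.7] ang 12.5 z 0.0738 190
scene dark mean [0.4229 0.0265 0.0352] ang -178.5 ext 0.076 179
 rect c [424.9  23.6] size [76.  20.6] ang 0.8 z 0.0352 179
scene cap [0.5423 0.0711 0.0498] 81
```

View pics/mix.png

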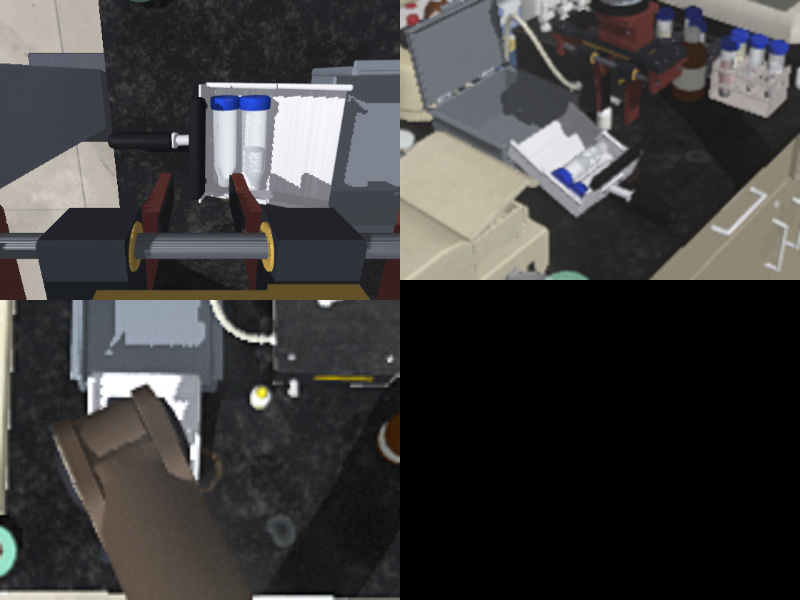

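```bash
python3 -m inch '[{"fingers":0.5,"tx":0.5,"ty":-15,"tz":0,"yaw":0},{"fingers":0.6,"tx":0,"ty":-30,"tz":0,"yaw":0},{"fingers":0.6,"tx":0,"ty":-30,"tz":0,"yaw":0},{"fingers":0.6,"tx":0,"ty":-10,"tz":0,"yaw":0},{"fingers":0.6,"tx":0,"ty":0,"tz":0,"yaw":-0.12},{"fingers":0.6,"tx":0,"ty":0,"tz":0,"yaw":-0.12},{"fingers":0.6,"tx":0,"ty":0,"tz":0,"yaw":-0.12},{"fingers":0.6,"tx":0,"ty":0,"tz":0,"yaw":-0.12},{"fingers":0.6,"tx":0,"ty":0,"tz":0,"yaw":-0.12},{"fingers":0.6,"tx":0,"ty":0,"tz":0,"yaw":-0.12},{"fingers":0.6,"tx":0,"ty":0,"tz":0,"yaw":-0.12},{"fingers":0.6,"tx":0,"ty":0,"tz":0,"yaw":-0.12}]' >/dev/null
python3 -m inch '[{"fingers":0.6,"tx":0,"ty":0,"tz":0,"yaw":-0.12},{"fingers":0.6,"tx":0,"ty":0,"tz":0,"yaw":-0.12},{"fingers":0.6,"tx":0,"ty":0,"tz":0,"yaw":-0.12},{"fingers":0.6,"tx":0,"ty":0,"tz":0,"yaw":-0.12},{"fingers":0.6,"tx":0,"ty":0,"tz":0,"yaw":-0.12},{"fingers":0.6,"tx":0,"ty":0,"tz":0,"yaw":0}]' >/dev/null
python3 g.py .415 .0218 .033 180
python3 - <<'E'
from look import *
f=wrist()
P=pts(f);X,Y,Z=P[...,0],P[...,1],P[...,2];hsv=cv2.cvtColor(f["img"],cv2.COLOR_RGB2HSV)
ok=(f["range_z"]>0)&(X>.36)&(X<.475)&(abs(Y-.02)<.03)&(hsv[...,2]<100)&(Z>.02)&(Z<.08)
print(ok.sum()); rect(P[ok],"tail")
s=dict(cams.grab_frame("scene"));P=pts(s);X,Y,Z=P[...,0],P[...,1],P[...,2];hsv=cv2.cvtColor(s["img"],cv2.COLOR_RGB2HSV)
ok=(s["range_z"]>0)&(X>.36)&(X<.47)&(abs(Y-.02)<.03)&(hsv[...,2]<100)&(Z>.02)&(Z<.08)
rect(P[ok],"tail s")
E
```

```text
t 19.95 pos [0.4118 0.0202 0.1668] ang 179.7 d_tool mm [ -3.4   1.4 133.8] yaw -0.005 F [ 0.1 -0.5 -0.1] w 0.0526 ff 0.0 q [ 0.89  0.36 -1.24  2.1   0.42  0.96  0.99]
1928
tail rect c [426.7  20.7] size [19.9 76.3] ang 89.1 z 0.0406 1928
tail s rect c [426.1  24.6] size [21.3 81.3] ang 89.1 z 0.0343 194
```

```bash
python3 -m inch '[{"fingers":0.5,"tx":0,"ty":1,"tz":25,"yaw":0},{"fingers":0.5,"tx":0,"ty":0,"tz":35,"yaw":0},{"fingers":0.5,"tx":0,"ty":0,"tz":30,"yaw":0},{"fingers":0.5,"tx":0,"ty":0,"tz":24,"yaw":0},{"fingers":0.5,"tx":0,"ty":0,"tz":12,"yaw":0},{"fingers":0.5,"tx":0,"ty":0,"tz":7,"yaw":0},{"fingers":0.3,"tx":0,"ty":0,"tz":0,"yaw":0},{"fingers":0.25,"tx":0,"ty":0,"tz":0,"yaw":0},{"fingers":0.1,"tx":0,"ty":0,"tz":0,"yaw":0},{"fingers":0.1,"tx":0,"ty":0,"tz":0,"yaw":0},{"fingers":0.1,"tx":0,"ty":0,"tz":0,"yaw":0},{"fingers":0.1,"tx":0,"ty":0,"tz":0,"yaw":0}]' >/dev/null
python3 g.py .415 .0218 .033 180
```

```text
t 21.05 pos [0.4127 0.0212 0.0352] ang 179.3 d_tool mm [-2.3  0.6  2.3] yaw -0.011 F [-0.3  0.5  2. ] w 0.0195 ff 30.0 q [ 0.62  0.56 -0.96  2.22  0.73  0.71  0.7 ]
```

```bash
cat > slope.py <<'E'
from rig import cams,telemetry
from h import *
f=dict(cams.grab_frame("scene"));P=pts(f);X,Y,Z=P[...,0],P[...,1],P[...,2];hsv=cv2.cvtColor(f["img"],cv2.COLOR_RGB2HSV);ok=f["range_z"]>0
np.savez("scene_last.npz",**f)
k=ok&(X>.48)&(X<.66)&(Y>.08)&(Y<.1)&(Z>.0)&(Z<.2)&(hsv[...,2]>120)
e=[(a,np.percentile(Z[m],95)) for a in np.arange(.53,.64,.01) for m in[k&(abs(X-a)<.006)] if m.sum()>4]
e=np.array(e);c=np.polyfit(e[:,0],e[:,1],1) if len(e)>3 else None;print("wall slope rad",np.arctan(c[0]).round(3),"z at rim",np.polyval(c,.641).round(4),"ntop",len(e))
b=ok&(X>.45)&(X<.82)&(abs(Y-.02)<.09)&(Z<.2)&(hsv[...,0]>105)&(hsv[...,0]<130)&(hsv[...,1]>150)
N,L,S,C=cv2.connectedComponentsWithStats(b.astype(np.uint8))
for i in range(1,N):
    if S[i,4]>10: print("cap",P[L==i].mean(0).round(4),S[i,4],C[i].round())
E
python3 slope.py
python3 -m inch '[{"fingers":0.1,"tx":0.3,"ty":0,"tz":-3,"yaw":0},{"fingers":0.1,"tx":0.2,"ty":0,"tz":-5,"yaw":0},{"fingers":0.1,"tx":0.2,"ty":0,"tz":-5,"yaw":0},{"fingers":0.1,"tx":0,"ty":0,"tz":-5,"yaw":0},{"fingers":0.1,"tx":0,"ty":0,"tz":0,"yaw":0}]' >/dev/null
python3 g.py .415 .0218 .033 180;python3 slope.py
```

```text
wall slope rad 0.335 z at rim 0.0862 ntop 11
cap [0.5434 0.0713 0.0497] 80 [264. 240.]
t 21.52 pos [0.4113 0.0212 0.0534] ang 179.4 d_tool mm [-3.7  0.7 20.4] yaw -0.011 F [-1.1 -0.2 -3.3] w 0.0201 ff 30.0 q [ 0.65  0.53 -1.01  2.21  0.68  0.75  0.74]
wall slope rad 0.245 z at rim 0.0848 ntop 11
cap [0.5427 0.0713 0.0578] 72 [264. 238.]
```

```bash
python3 -m inch '[{"fingers":0.1,"tx":0,"ty":0,"tz":-4,"yaw":0},{"fingers":0.1,"tx":0,"ty":0,"tz":-6,"yaw":0},{"fingers":0.1,"tx":-0.2,"ty":0,"tz":-6,"yaw":0},{"fingers":0.1,"tx":-0.4,"ty":0,"tz":-6,"yaw":0},{"fingers":0.1,"tx":-0.6,"ty":0,"tz":-6,"yaw":0},{"fingers":0.1,"tx":-0.8,"ty":0,"tz":-6,"yaw":0},{"fingers":0.1,"tx":-1,"ty":0,"tz":-5,"yaw":0},{"fingers":0.1,"tx":-1,"ty":0,"tz":-5,"yaw":0},{"fingers":0.1,"tx":-1.1,"ty":0,"tz":-5,"yaw":0},{"fingers":0.1,"tx":-1.1,"ty":0,"tz":-5,"yaw":0},{"fingers":0.1,"tx":-1,"ty":0,"tz":-4,"yaw":0}]' >/dev/null
python3 g.py .415 .0218 .033 180;python3 slope.py
```

```text
t 22.48 pos [0.4188 0.0212 0.1112] ang 179.4 d_tool mm [ 3.8  0.5 78.2] yaw -0.011 F [ 0.4 -1.  -2.4] w 0.0199 ff 30.0 q [ 0.76  0.45 -1.12  2.15  0.54  0.86  0.87]
wall slope rad -0.018 z at rim 0.0826 ntop 11
cap [0.5515 0.071  0.0821] 44 [262. 230.]
```

```bash
python3 -m inch '[{"fingers":0.1,"tx":-1.5,"ty":0,"tz":-5,"yaw":0},{"fingers":0.1,"tx":-1.7,"ty":0,"tz":-5.5,"yaw":0},{"fingers":0.1,"tx":-1.8,"ty":0,"tz":-5.5,"yaw":0},{"fingers":0.1,"tx":-2,"ty":0,"tz":-5.5,"yaw":0},{"fingers":0.1,"tx":-2.1,"ty":0,"tz":-5,"yaw":0},{"fingers":0.1,"tx":-2.2,"ty":0,"tz":-5,"yaw":0},{"fingers":0.1,"tx":0,"ty":0,"tz":0,"yaw":0},{"fingers":0.1,"tx":0,"ty":0,"tz":0,"yaw":0},{"fingers":0.1,"tx":0,"ty":0,"tz":0,"yaw":0}]' >/dev/null
python3 g.py .415 .0218 .033 180;python3 slope.py
```

```text
t 23.28 pos [0.4303 0.0211 0.1422] ang 179.4 d_tool mm [ 15.4   0.5 109.2] yaw -0.011 F [ 0.6  0.4 -2.5] w 0.0197 ff 30.0 q [ 0.8   0.42 -1.16  2.09  0.49  0.93  0.92]
wall slope rad -0.175 z at rim 0.0817 ntop 11
cap [0.6367 0.0657 0.083 ] 44 [241. 218.]
cap [0.5641 0.0681 0.092 ] 32 [259. 225.]
```

```bash
python3 -m inch '[{"fingers":0.1,"tx":-2.3,"ty":0,"tz":-5,"yaw":0},{"fingers":0.1,"tx":-2.4,"ty":0,"tz":-5,"yaw":0},{"fingers":0.1,"tx":-2.6,"ty":0,"tz":-5,"yaw":0},{"fingers":0.1,"tx":-2.8,"ty":0,"tz":-5,"yaw":0},{"fingers":0.1,"tx":-3,"ty":0,"tz":-5,"yaw":0},{"fingers":0.1,"tx":-3,"ty":0,"tz":-5,"yaw":0},{"fingers":0.1,"tx":0,"ty":0,"tz":0,"yaw":0},{"fingers":0.1,"tx":0,"ty":0,"tz":0,"yaw":0},{"fingers":0.1,"tx":0,"ty":0,"tz":0,"yaw":0},{"fingers":0.1,"tx":0,"ty":0,"tz":0,"yaw":0}]' >/dev/null
python3 g.py .415 .0218 .033 180;python3 slope.py
```

```text
t 24.17 pos [0.4462 0.0209 0.1721] ang 179.4 d_tool mm [ 31.3   0.6 139.1] yaw -0.011 F [ 1.3 -0.5 -3.1] w 0.0195 ff 30.0 q [ 0.82  0.41 -1.19  2.03  0.45  1.    0.97]
wall slope rad -0.392 z at rim 0.0806 ntop 11
cap [0.6375 0.061  0.0858] 37 [242. 217.]
cap [0.7402 0.0407 0.0342] 14 [224. 216.]
```

```bash
python3 -m inch '[{"fingers":0.1,"tx":0,"ty":0,"tz":0,"yaw":0},{"fingers":0.1,"tx":0,"ty":0,"tz":0,"yaw":0},{"fingers":0.1,"tx":0,"ty":0,"tz":0,"yaw":0}]' >/dev/null
python3 slope.py; cat > topcap.py <<'E'
from rig import cams
from h import *
f=dict(cams.grab_frame("top"));np.savez("top_last.npz",**f);P=pts(f);X,Y,Z=P[...,0],P[...,1],P[...,2];hsv=cv2.cvtColor(f["img"],cv2.COLOR_RGB2HSV)
b=(f["range_z"]>0)&(X>.45)&(X<.82)&(abs(Y-.02)<.1)&(Z<.2)&(hsv[...,0]>105)&(hsv[...,0]<130)&(hsv[...,1]>150)
N,L,S,C=cv2.connectedComponentsWithStats(b.astype(np.uint8))
for i in range(1,N):
    if S[i,4]>5: print("top cap",P[L==i].mean(0).round(4),S[i,4],C[i].round())
E
python3 topcap.py
```

```text
wall slope rad -0.402 z at rim 0.0794 ntop 11
cap [0.6374 0.0609 0.086 ] 36 [242. 217.]
cap [0.7398 0.0401 0.034 ] 14 [224. 216.]
top cap [0.74   0.0408 0.0344] 41 [252. 164.]
top cap [0.6425 0.0566 0.0904] 43 [246. 190.]
```

```bash
python3 - <<'E'
from h import *
f=dict(np.load("top_last.npz"));P=pts(f);X,Y,Z=P[...,0],P[...,1],P[...,2]
h=cv2.cvtColor(f["img"],cv2.COLOR_RGB2HSV)
print("z mm map rows x .62-.80, cols y .10..-.06 (B=blue,w=white bright, g=other)")
ys=np.arange(.10,-.07,-.01);print("      "+" ".join("%4d"%(y*1000) for y in ys))
for x in np.arange(.80,.59,-.01):
    r=[]
    for y in ys:
        m=(abs(X-x)<.005)&(abs(Y-y)<.005)&(f["range_z"]>0)
        if not m.any(): r.append("   .");continue
        hh=np.median(h[m],0);c="B" if hh[1]>140 and 100<hh[0]<135 else("w" if hh[2]>190 and hh[1]<40 else "g")
        r.append("%3d%s"%(np.median(Z[m])*1000,c))
    print("%.2f "%x," ".join(r))
E
```

```text
z mm map rows x .62-.80, cols y .10..-.06 (B=blue,w=white bright, g=other)
       100   90   80   70   60   50   40   30   20   10    0   -9  -19  -29  -39  -49  -59
0.80   89g  87g  90w  91g  86g  90g  60g  61g  65g  80g  75g  68g  75g  77g  53g  74g  90g
0.79   53g  36g  41g  28g  26g  37g  35g  35g  27g  29g  14g  27g   8g  10g   9g  16g  86g
0.78   53g   4g   3g   4g   3g   4g   4g   6g   5g   3g   2g   3g   4g   2g   2g   7g  92g
0.77   48g   5g   6g   6g   5g   2g   6g   4g   4g   6g   4g   4g   4g   6g   4g   4g 194g
0.76   46g   1g   5g   3g   3g   6g   2B   3g   3g   2g   3g   6g   6g   4g   3g   9g  49g
0.75   45g   5g   4g   4g   7g   2g  37B  31B   6g   5g   6g   4g   3g   3g   4g   8g   5g
0.74   84g   4g   5g   4g   7g  18g  39B  31w  35w  31w  23w  13g   4g   5g   4g   5g   8g
0.73   57g   0g   3g   6g   6g  23B  29g  32w  32w  34w  33w  29w  27w  14g   4g   5g  87g
0.72   77g   4g   6g   0g   3g   6g   7g   6g  25w  30w  36w  33w  33w  31w  29w  10g 161w
0.71   69g   4g   5g   6g   3g   5g   4g   4g   2g   5g  21g  25w  31w  32w  32w  27w  77g
0.70   68g   5g   7g   4
[... 367 characters left out ...]
87B  81B    .   3g   0g   6g   0g   4g   2g   5g   5g   3g  12g
0.65   88g  87w  57g  55w  92B  87B  83w  83w  58w  59g  56g  60g  57g  58g  57g  86g  87g
0.64   57g  86w  61g  59g  93B  92g  90w  90w  87w  85w  61g  59g  58g  58g  59g  49g  32g
0.63    0g  91w  60g  64w  82B  90w  89w  90w  94w  90w  89w  90w  84w  59g  62g   1g   1g
0.62    0g  91w  61g  64g  64w  66w  67w  83w  89w  92w  93w  93w  90w  88w  87g   3g   0g
0.61    0g  91w  68g  67g  65w  63w  64g  65g  65g  72g  84w  89w  91w  88w  90w   3g   0g
0.60    0g  92w  66g  68g  65w  67w  68g  66g  65g  67g  67g  66g  70g  70g  84g  47g   2g
0.59    3g  98w  69g  67g  69w  72g  68g  68g  67g  69g  69g  69g  69g  69g  69g  53g   0g
```

```bash
python3 -m inch '[{"fingers":0.1,"tx":-3,"ty":0,"tz":-4.5,"yaw":0},{"fingers":0.1,"tx":-3.8,"ty":0,"tz":-5.5,"yaw":0},{"fingers":0.1,"tx":-4,"ty":0,"tz":-5.5,"yaw":0},{"fingers":0.1,"tx":-4.2,"ty":0,"tz":-5.5,"yaw":0},{"fingers":0.1,"tx":-4.4,"ty":0,"tz":-5.5,"yaw":0},{"fingers":0.1,"tx":-4.4,"ty":0,"tz":-5.5,"yaw":0},{"fingers":0.1,"tx":0,"ty":0,"tz":0,"yaw":0},{"fingers":0.1,"tx":0,"ty":0,"tz":0,"yaw":0},{"fingers":0.1,"tx":0,"ty":0,"tz":0,"yaw":0},{"fingers":0.1,"tx":0,"ty":0,"tz":0,"yaw":0}]' >/dev/null
python3 g.py .415 .0218 .033 180;python3 slope.py;python3 topcap.py
```

```text
t 25.4 pos [0.4697 0.0208 0.204 ] ang 179.4 d_tool mm [ 54.7   0.5 171. ] yaw -0.01 F [ 0.4  0.7 -3.5] w 0.0198 ff 30.0 q [ 0.82  0.41 -1.2   1.94  0.43  1.09  1.  ]
wall slope rad -0.548 z at rim 0.0856 ntop 11
cap [0.6567 0.0604 0.0837] 29 [238. 215.]
cap [0.7374 0.0422 0.0362] 14 [224. 216.]
top cap [0.7387 0.0412 0.0349] 40 [252. 164.]
top cap [0.663  0.0557 0.0848] 41 [246. 184.]
```

```bash
python3 -m inch '[{"fingers":0.1,"tx":-4.5,"ty":0,"tz":-5,"yaw":0},{"fingers":0.1,"tx":-5,"ty":0,"tz":-5.5,"yaw":0},{"fingers":0.1,"tx":-5.2,"ty":0,"tz":-5.2,"yaw":0},{"fingers":0.1,"tx":-5.4,"ty":0,"tz":-5,"yaw":0},{"fingers":0.1,"tx":-5.6,"ty":0,"tz":-5,"yaw":0},{"fingers":0.1,"tx":-5.5,"ty":0,"tz":-4.5,"yaw":0},{"fingers":0.1,"tx":0,"ty":0,"tz":0,"yaw":0},{"fingers":0.1,"tx":0,"ty":0,"tz":0,"yaw":0},{"fingers":0.1,"tx":0,"ty":0,"tz":0,"yaw":0},{"fingers":0.1,"tx":0,"ty":0,"tz":0,"yaw":0}]' >/dev/null
python3 g.py .415 .0218 .033 180;python3 slope.py;python3 topcap.py; python3 - <<'E'
from h import *
f=dict(np.load("top_last.npz"));P=pts(f);X,Y,Z=P[...,0],P[...,1],P[...,2]
h=cv2.cvtColor(f["img"],cv2.COLOR_RGB2HSV)
ys=np.arange(.10,-.07,-.01);print("      "+" ".join("%4d"%(y*1000) for y in ys))
for x in np.arange(.76,.59,-.01):
    r=[]
    for y in ys:
        m=(abs(X-x)<.005)&(abs(Y-y)<.005)&(f["range_z"]>0)
        if not m.any(): r.append("   .");continue
        hh=np.median(h[m],0);c="B" if hh[1]>140 and 100<hh[0]<135 else("w" if hh[2]>190 and hh[1]<40 else "g")
        r.append("%3d%s"%(np.median(Z[m])*1000,c))
    print("%.2f "%x," ".join(r))
E
```

```text
t 26.33 pos [0.5005 0.0203 0.234 ] ang 179.4 d_tool mm [ 85.4   0.6 201.1] yaw -0.011 F [ 0.   0.2 -4.1] w 0.0198 ff 30.0 q [ 0.78  0.43 -1.18  1.83  0.43  1.17  1.02]
wall slope rad -0.535 z at rim 0.1191 ntop 9
cap [0.7398 0.041  0.0345] 14 [224. 216.]
top cap [0.7405 0.0406 0.0345] 41 [252. 164.]
top cap [0.7    0.0275 0.0293] 27 [256. 176.]
       100   90   80   70   60   50   40   30   20   10    0   -9  -19  -29  -39  -49  -59
0.76   45g   4g   4g   3g   5g   6g  28B   5g   5g   5g   8g   3g   6g   4g   6g   7g  84g
0.75   48g   3g   2g   4g   2g   4g  36B  30g  27w   7g   2g   1g   5g   3g   3g 105g   3g
0.74   43g   6g   4g   2g   5g  31B  37B  36w  37w  33w  26w  14g   5g   6g   4g  99g   8g
0.73   74g   5g   3g   3g   2g   9g  32B  33w  35w  33w  33w  31w  29w  22g   4g   6g 176w
0.72   35g   3g   6g   2g   7g   3g   5g  13g  27w  33w  30w  33w  33w  30w  29w   9g 124g
0.71   72g   9g   5g   5g   4g   2g   2g  29B  31B  51g  56w  32w  32w  31w  33w  27w  52g
0.70   70g   5g   4g   6g   5g   5g   2g  29B  43g  53g  65w  83w  89w  86w    .  26w  29g
0.69   79g   7g   7g   3g
[... 275 characters left out ...]
77w  77w  76g  72g  76g  78g  78g  75g  75g  74g  74g 106g  47g
0.65   88g 109w  81g  79g  81g  78w  80g    .  82g  81g  81g  79g  79g  78g  82g 109g  88g
0.64   65g 118w  91g  87g  85g  85g    .    .    .    .  86g  87g  85g  85g  86g  85g  28g
0.63    2g 122w  93g  90g  91g    .    .    .    .    .    .  89g  89g  88g  90g 119g   0g
0.62     . 133w  96g    .    .    .    .    .    .    .    .    .  94g  96g  94g  64g   1g
0.61     . 135g 136g    .    .    .    .    .    .    .    .    .  98g 100g 100g 129g  -2g
0.60     .    .    .    .    .    .    .    .    .    .    .    .    . 106g 107g  72g   0g
0.59     .    .    .    .    .    .    .    .    .    .    .    .    .    . 112g  71g  -1g
```

```bash
cat > map.py <<'E'
from rig import cams
from h import *
f=dict(cams.grab_frame("top"))
P=pts(f);X,Y,Z=P[...,0],P[...,1],P[...,2]
h=cv2.cvtColor(f["img"],cv2.COLOR_RGB2HSV)
ys=np.arange(.10,-.07,-.01);print("      "+" ".join("%4d"%(y*1000) for y in ys))
for x in np.arange(.76,.59,-.01):
    r=[]
    for y in ys:
        m=(abs(X-x)<.005)&(abs(Y-y)<.005)&(f["range_z"]>0)
        if not m.any(): r.append("   .");continue
        hh=np.median(h[m],0);c="B" if hh[1]>140 and 100<hh[0]<135 else("w" if hh[2]>190 and hh[1]<40 else "g")
        r.append("%3d%s"%(np.median(Z[m])*1000,c))
    print("%.2f "%x," ".join(r))
E
python3 -m inch '[{"fingers":0.1,"tx":2,"ty":0,"tz":0,"yaw":0},{"fingers":0.1,"tx":4,"ty":0,"tz":0,"yaw":0},{"fingers":0.1,"tx":4,"ty":0,"tz":0,"yaw":0},{"fingers":0.1,"tx":2,"ty":0,"tz":0,"yaw":0},{"fingers":0.1,"tx":0,"ty":0,"tz":0,"yaw":0},{"fingers":0.1,"tx":0,"ty":0,"tz":0,"yaw":0},{"fingers":0.1,"tx":0,"ty":0,"tz":0,"yaw":0},{"fingers":0.1,"tx":0,"ty":0,"tz":0,"yaw":0},{"fingers":0.1,"tx":0,"ty":0,"tz":0,"yaw":0}]' >/dev/null
python3 g.py .415 .0218 .033 180;python3 map.py
```

```text
t 27.18 pos [0.4891 0.0205 0.2343] ang 179.4 d_tool mm [ 74.1   0.5 201.3] yaw -0.011 F [-0.8  0.7 -3.4] w 0.0199 ff 30.0 q [ 0.81  0.41 -1.2   1.86  0.42  1.16  1.02]
       100   90   80   70   60   50   40   30   20   10    0   -9  -19  -29  -39  -49  -59
0.76   49g   4g   3g   4g   4g   5g  30B   6g   5g   5g   5g   4g   3g   6g   4g   8g  88g
0.75   44g   4g   6g   3g   4g   5g  35B  30g  15w   6g   3g   2g   4g   5g   1g   7g   5g
0.74   62g   3g   3g   4g   5g  20B  36B  34w  33w  30w  25w  24g   6g   6g   2g 102g  40g
0.73   75g   2g   4g   5g   5g  18g  30B  32w  33w  31w  35w  28w  29g   5g   8g   5g 130g
0.72   56g   5g   3g   4g   5g   4g   5g   8g  20w  28w  33w  37w  32w  31w  26w  10g 156w
0.71   76g   7g   8g   2g   5g   3g   6g  24B  34B   9g  22w  27w  30w  32w  28w  28w  52g
0.70   68g   7g   4g   3g   4g   4g   9g  35B  39g  49g  46g  13g  18g  18w  23w  26w  57g
0.69   71g   5g   6g   4g   5g   5g   7g  35B  41g  56g  65w  70w    .    .   4g   5g  10g
0.68   72g   4g   3g   4g   4g   5g   6g  22g  39g  58g  73w  79w  92w  93w    .   5g  84g
0.67   73g  98w  10g   8g   8g    .    .   2g   8g  45w  68w  85w  96w 104w 102w  51g  11g
0.66   71g 102w  71g  76g  73g  74w  72g  73g  71g  74g  69g  74g  88w 101w  96g 100g  48g
0.65   87g 106w  77g  78g  75g  76w  75g  76g  78g  74g  74g  77g  75g  74g  74g 102g  84g
0.64   62g 113w  82g  81g  83g  79g  78g  83g  80g  80g  79g  78g  82g  79g  80g  81g  30g
0.63    2g 117w  87g  84g  86g  86g    .    .    .  85g  84g  84g  84g  83g  86g 113g   0g
0.62   -1g 119w  88g  88g  92g  88g    .    .    .    .  91g  90g  91g  90g  90g 118g   0g
0.61    0g 125w  94g  94g    .    .    .    .    .    .    .  94g  93g  95g  94g  64g   0g
0.60     . 137w 123g    .    .    .    .    .    .    .    .    .  97g  98g  99g  68g   0g
0.59     . 139w    .    .    .    .    .    .    .    .    .    . 102g 106g 106g  72g  -1g
```

```bash
python3 -m inch '[{"fingers":0.1,"tx":0,"ty":0,"tz":-3,"yaw":0},{"fingers":0.1,"tx":0,"ty":0,"tz":-5,"yaw":0},{"fingers":0.1,"tx":0,"ty":0,"tz":-5,"yaw":0},{"fingers":0.1,"tx":0,"ty":0,"tz":-5,"yaw":0},{"fingers":0.1,"tx":0,"ty":0,"tz":-2,"yaw":0},{"fingers":0.1,"tx":0,"ty":0,"tz":0,"yaw":0},{"fingers":0.1,"tx":0,"ty":0,"tz":0,"yaw":0},{"fingers":0.1,"tx":0,"ty":0,"tz":0,"yaw":0}]' >/dev/null
python3 g.py .415 .0218 .033 180;python3 map.py
```

```text
t 27.9 pos [0.4889 0.0204 0.2542] ang 179.4 d_tool mm [ 73.8   0.7 221.2] yaw -0.011 F [-0.8  0.9 -4. ] w 0.0199 ff 30.0 q [ 0.83  0.39 -1.22  1.83  0.39  1.2   1.05]
       100   90   80   70   60   50   40   30   20   10    0   -9  -19  -29  -39  -49  -59
0.76   48g   3g   4g   5g   3g   5g  29B   8g   2g   7g   3g   6g   1g   2g   3g   6g  46g
0.75   42g   4g   5g   5g   5g   3g  36B  32B   7g  15g   8g   4g   6g   5g   5g   9g   3g
0.74   39g   4g   5g   4g   5g  20g  37B  35w  34w  32w  28w  12g   7g   4g   4g  98g  39g
0.73   45g   3g   1g   5g   4g  22g  31g  32w  35w  34w  34w  31w  26g  15g   6g   3g 174w
0.72   77g   2g   4g   5g   4g   5g   3g   7g  28w  28w  33w  34w  30w  32w  25w   6g 121g
0.71   69g   6g   3g   5g   3g   4g   3g   9g  31B  19g  22w  28w  32w  30w  32w  26w  83g
0.70   70g   5g   4g   4g   5g   5g   6g  31B  35B  42g  47w  50g  31w  27w  25w  24w  26g
0.69   68g   3g   4g   5g   5g   3g   5g  31B  40g  46g  57w  63w  68w  80w  80w  23g  87g
0.68   75g   9g   2g   2g   5g   7g   4g  25B  28g  43g  56w  67w  78w  84w  88w  87g  90g
0.67   75g 118w 119w    .    .    .    .    .    .  37g  52w  65w  74w  83w  88w 106g  87g
0.66   87g 120w 105g  92g  91g  89w  92g  93g  92g  90g  93g  93g  88g  85g  88w  92g  83g
0.65   88g 125w 100g  96g  96g  97w  96g  95g  95g  97g  94g  94g  94g  94g  95g 124g  86g
0.64   73g 133w 102g 101g 100g  99w  98g    . 100g  99g 101g 103g  99g 102g 100g  51g  31g
0.63     . 134w 106g 105g 104g 104g    .    .    . 103g 106g 104g 103g 103g 102g 133g  -1g
0.62     . 142g 109g 109g 108g 109g    .    .    .    . 108g 111g 111g 111g 110g 139g   0g
0.61     . 148g 116g 113g    .    .    .    .    .    .    . 113g 114g 113g 113g 142g  -1g
0.60     . 155w    .    .    .    .    .    .    .    .    .    . 119g 117g 119g 152g   0g
0.59     . 159w    .    .    .    .    .    .    .    .    .    . 121g 121g 124g 158g   0g
```

```bash
python3 -m inch '[{"fingers":0.1,"tx":4,"ty":0,"tz":0,"yaw":0},{"fingers":0.1,"tx":8,"ty":0,"tz":0,"yaw":0},{"fingers":0.1,"tx":8,"ty":0,"tz":0,"yaw":0},{"fingers":0.1,"tx":2,"ty":0,"tz":0,"yaw":0},{"fingers":0.1,"tx":0,"ty":0,"tz":0,"yaw":0},{"fingers":0.1,"tx":0,"ty":0,"tz":0,"yaw":0},{"fingers":0.1,"tx":0,"ty":0,"tz":0,"yaw":0}]' >/dev/null
python3 g.py .415 .0218 .033 180;python3 map.py
```

```text
t 28.53 pos [0.4672 0.0205 0.2545] ang 179.4 d_tool mm [ 52.4   0.8 221.5] yaw -0.011 F [-0.7 -0.8 -3.4] w 0.0194 ff 30.0 q [ 0.89  0.35 -1.25  1.88  0.36  1.18  1.07]
       100   90   80   70   60   50   40   30   20   10    0   -9  -19  -29  -39  -49  -59
0.76   52g   5g   3g   4g   7g   4g  21g   2g   5g   4g   2g   6g   7g   6g   6g  11g  85g
0.75   45g   6g   4g   5g   4g   5g  38B  30g   5g   7g   6g   5g   4g   5g   2g   8g   6g
0.74   44g   4g   4g   2g   4g  33B  36B  37w  33w  31w  25w   6g   5g   3g   6g   7g  70g
0.73   76g   6g   5g   5g   5g  16g  30B  35w  32w  34w  34w  30w  27w   7g   5g   5g 172w
0.72   71g   3g   4g   8g   2g   2g   5g   6g  18w  28w  32w  34w  32w  31w  26w   6g 158w
0.71   71g   5g   4g   5g   4g   5g   3g   4g   7g   3g   8g  24w  32w  30w  29w  25w  81g
0.70   70g   5g   4g   3g   6g   4g   3g   4g   4g   3g   4g   3g   6g  23g  24w  23w  30g
0.69   66g   5g   5g   5g   4g   4g   5g   7g   4g   4g   4g   5g   5g   3g   5g   4g  48g
0.68   68g   5g   6g   4g   2g   7g   7g  31B  37g  42w  46w    .   2g   9g   5g   7g  85g
0.67   62g   5g   6g   4g   4g   2g  29B  37g  43g  52g  60g  60w  64w  81w  76w    .  86g
0.66   84g   3g   4g   3g   3g   3g  28B  37g  45g  54w  57w  66w  72w  80w  82w  87g  85g
0.65   88g  61g  60g   8g   8g  13g  26g  30B  34g  43w  56w  59w  71w  79w  82w  91w  84g
0.64   65g 114w  86g  52g  58g  54g  54g  54g  59g  53g  57g  55g  57g  65g  63g  83g  29g
0.63    1g 123w  92g  89g  89g  89w  90g  89g  92g  89g  92g  90g  90g  90g  87g 117g  -1g
0.62    2g 128w  96g  98g  96g  92w  94g  93g  96g  93g  97g  92g  93g  96g  94g 125g  -2g
0.61    3g 130w 100g  99g 102g 101g  99g 101g  99g 100g  99g  99g 101g 100g 100g 128g  -1g
0.60    3g 139w 107g 106g 106g 107g 100g    .    . 104g 105g 103g 105g 104g 105g 130g   0g
0.59    0g 142w 112g 110g 109g 110g    .    .    . 113g 111g 110g 111g 111g 110g 135g   0g
```

```bash
python3 -m inch '[{"fingers":0.1,"tx":0,"ty":0,"tz":-10,"yaw":0},{"fingers":0.1,"tx":0,"ty":0,"tz":-10,"yaw":0},{"fingers":0.1,"tx":-10,"ty":0,"tz":0,"yaw":0},{"fingers":0.1,"tx":-12,"ty":0,"tz":0,"yaw":0},{"fingers":0.1,"tx":-10,"ty":0,"tz":0,"yaw":0},{"fingers":0.1,"tx":0,"ty":0,"tz":8,"yaw":0},{"fingers":0.1,"tx":0,"ty":0,"tz":8,"yaw":0},{"fingers":0.1,"tx":0,"ty":0,"tz":8,"yaw":0},{"fingers":0.1,"tx":0,"ty":0,"tz":7,"yaw":0},{"fingers":0.1,"tx":0,"ty":0,"tz":7,"yaw":0},{"fingers":0.1,"tx":0,"ty":0,"tz":5,"yaw":0},{"fingers":0.1,"tx":0,"ty":0,"tz":0,"yaw":0}]' >/dev/null
python3 g.py .415 .0218 .033 180;python3 map.py
```

```text
t 29.58 pos [0.4982 0.0201 0.2301] ang 179.4 d_tool mm [ 82.8   0.8 197.3] yaw -0.011 F [ 0.1 -0.5 -3.7] w 0.0201 ff 30.0 q [ 0.79  0.43 -1.18  1.84  0.44  1.16  1.01]
       100   90   80   70   60   50   40   30   20   10    0   -9  -19  -29  -39  -49  -59
0.76   51g   4g   5g   2g   3g   5g  31B   4g   4g   2g   3g   6g   3g   6g   4g   7g  47g
0.75   44g   4g   2g   5g   3g   5g  39B  32B   4g   8g   5g   4g   3g   4g   6g   9g   3g
0.74   39g   4g   4g   4g   4g  28B  38B  34w  32w  30w  27w   7g   3g   6g   5g   6g   8g
0.73   72g   6g   3g   4g   7g  23g  30B  31w  34w  31w  34w  32w  27g   9g   5g   5g 170w
0.72   42g   6g   4g   3g   5g   4g   5g   4g  24w  29w  32w  34w  31w  31w  24w   7g 128g
0.71   72g   3g   5g   4g   3g   4g   0g   4g   4g   3g   9g  26w  30w  32w  28w  27w  83g
0.70   72g   3g   2g   5g   6g   4g   1g   8g   4g   3g   3g   3g   8g  18g  20w  24w  32g
0.69   72g   7g   6g   3g   2g  11g  32B  26g   4g   5g   5g   4g   7g   4g   3g   5g   8g
0.68   62g   7g   8g   6g   4g  34B  39B  35w  32w  32w  29w  20g   7g   4g   4g   2g  86g
0.67   84g  79w   3g   6g   8g  35B  36B  35w  36w  34w  34g  33w  31w  31w  28w  82g  84g
0.66   71g  90w  74g  54g  57g  54g  32g    .  46w  58g  52g  54g  57g  60w  52w  86g  57g
0.65   88g  93w  62g  61g  63g  63g    .    .  64g  62g  61g  62g  63g  61g  61g  92g  87g
0.64   63g  95w  66g  64g  68g  66g    .    .    .  68g  66g  66g  66g  66g  68g  77g  31g
0.63   -2g 104w  72g  72g  68g    .    .    .    .    .    .  73g  72g  71g  71g 102g   0g
0.62     . 109w  87g    .    .    .    .    .    .    .    .    .  79g  77g  78g 104g   0g
0.61     . 120g    .    .    .    .    .    .    .    .    .    .  82g  85g  85g 113g   0g
0.60     .    .    .    .    .    .    .    .    .    .    .    .    .  91g  94g  66g   0g
0.59     .    .    .    .    .    .    .    .    .    .    .    .    .  92g  96g   3g  -1g
```

```bash
python3 -m inch '[{"fingers":0.1,"tx":4,"ty":0,"tz":4,"yaw":0},{"fingers":0.1,"tx":5.5,"ty":0,"tz":5.5,"yaw":0},{"fingers":0.1,"tx":5.3,"ty":0,"tz":5.5,"yaw":0},{"fingers":0.1,"tx":5,"ty":0,"tz":6,"yaw":0},{"fingers":0.1,"tx":4.8,"ty":0,"tz":6,"yaw":0},{"fingers":0.1,"tx":0,"ty":0,"tz":0,"yaw":0}]' >/dev/null
python3 g.py .452 .0218 .1721 180;python3 slope.py
python3 -m inch '[{"fingers":0.1,"tx":4.6,"ty":0,"tz":6,"yaw":0},{"fingers":0.1,"tx":4.4,"ty":0,"tz":6,"yaw":0},{"fingers":0.1,"tx":4.2,"ty":0,"tz":6,"yaw":0},{"fingers":0.1,"tx":4.2,"ty":0,"tz":6.5,"yaw":0},{"fingers":0.1,"tx":4,"ty":0,"tz":6.5,"yaw":0},{"fingers":0.1,"tx":0,"ty":0,"tz":0,"yaw":0}]' >/dev/null
python3 g.py .433 .0218 .1422 180;python3 slope.py;python3 map.py
```

```text
t 30.13 pos [0.4731 0.0205 0.2033] ang 179.4 d_tool mm [21.1  1.1 31.3] yaw -0.01 F [-1.3  1.1  0.7] w 0.0201 ff 30.0 q [ 0.81  0.42 -1.19  1.93  0.44  1.09  1.  ]
wall slope rad -0.523 z at rim 0.0864 ntop 11
cap [0.7386 0.0411 0.0351] 14 [224. 216.]
t 30.68 pos [0.4516 0.0206 0.172 ] ang 179.4 d_tool mm [18.6  1.  29.8] yaw -0.01 F [-2.1  1.2  0.8] w 0.0197 ff 30.0 q [ 0.81  0.42 -1.18  2.01  0.46  1.01  0.96]
wall slope rad -0.455 z at rim 0.078 ntop 11
cap [0.7395 0.0404 0.0343] 14 [224. 216.]
       100   90   80   70   60   50   40   30   20   10    0   -9  -19  -29  -39  -49  -59
0.76   47g   4g   5g   4g   2g   5g  24B   6g   3g   1g   3g   6g   4g   3g   2g   6g  85g
0.75   45g   4g   3g   4g   2g   6g  37B  31B  17w   9g   7g   4g   6g   6g   7g 197w   2g
0.74   41g   4g   5g   4g   5g  33B  39B  34w  34w  31w  19w   8g   4g   4g   1g   8g  38g
0.73   57g   1g   4g   3g   5g  20B  33g  35w  33w  35w  32w  34w  28g   9g   7g   5g 129w
0.72   71g   2g   5g   3g   5g   5g   7g  10g  23w  32w  35w  34w  31w  31w  30w   6g 149w
0.71   76g   1g   5g   6g   5g   3g   3g   3g   3g 
[... 431 characters left out ...]
58w  54w  56w  47w  50w  44w  53w  36w  36w  33w  29w  83g  26g
0.65   88g  85w  57g  57w  57w  56w  56w  58w  58g  57g  57g  56g  58g  55g  59g  85g  87g
0.64   57g  86w  60g  58w  61w  58w  61w  61w  61g  60g  60g  59g  60w  59g  58g  32g  27g
0.63    0g  93w  61g  60g  62w  61w  61w  61w  60g  60g  62g  61g  63g  61g  65g   1g  -2g
0.62    1g  89w  64g  62g  64w  63w  64w  63g  62g  63g  63g  62g  64g  64g  65g   9g  -1g
0.61    1g  97w  67g  66g  66w  65w  67g  62g  66g  63g  65g  64g  63g  65g  67g  48g  -1g
0.60    0g  93w  68g  67g  67w  68g  67g  67g  65g  67g  65g  67g  69g  68g  69g   3g   0g
0.59   -1g  99w  70g  69g  69g  70g  70g  70g  67g  67g  70g  68g  72g  69g  70g  50g   0g
```

```bash
python3 -m inch '[{"fingers":0.1,"tx":4,"ty":0,"tz":6,"yaw":0},{"fingers":0.1,"tx":3.9,"ty":0,"tz":6,"yaw":0},{"fingers":0.1,"tx":3.7,"ty":0,"tz":6,"yaw":0},{"fingers":0.1,"tx":3.6,"ty":0,"tz":6,"yaw":0},{"fingers":0.1,"tx":3.4,"ty":0,"tz":6,"yaw":0},{"fingers":0.1,"tx":3.2,"ty":0,"tz":6.2,"yaw":0},{"fingers":0.1,"tx":3,"ty":0,"tz":6.2,"yaw":0},{"fingers":0.1,"tx":2.7,"ty":0,"tz":6.2,"yaw":0},{"fingers":0.1,"tx":2.4,"ty":0,"tz":6.2,"yaw":0},{"fingers":0.1,"tx":2.2,"ty":0,"tz":6.2,"yaw":0},{"fingers":0.1,"tx":0,"ty":0,"tz":0,"yaw":0}]' >/dev/null
python3 g.py .4115 .0218 .0534 180;python3 slope.py;python3 map.py | sed -n '1p;9,16p'
```

```text
t 31.7 pos [0.4198 0.0211 0.1112] ang 179.4 d_tool mm [ 8.2  0.6 57.8] yaw -0.01 F [ 0.7 -0.2 -0. ] w 0.0198 ff 30.0 q [ 0.76  0.46 -1.12  2.15  0.55  0.87  0.87]
wall slope rad -0.002 z at rim 0.0836 ntop 11
cap [0.7395 0.0403 0.0342] 14 [224. 216.]
       100   90   80   70   60   50   40   30   20   10    0   -9  -19  -29  -39  -49  -59
0.69   67g   4g   4g   4g   3g   6g  34B  27g   4g   6g   1g   7g   5g   5g   2g   3g  46g
0.68   59g   4g   3g   4g   4g  35B  39B  33w  31w  35w  28w  25w   4g   5g   5g   6g  85g
0.67   63g   5g   3g   4g   4g  33B  35B  33w  35w  34g  35g  32w  30w  28w  28w   5g  52g
0.66   85g   8w    .  11w  12g  27g  27g  30w  34w  32w  33w  31w  35w  33w  31w  27w  57g
0.65   87g  86w  59g  59w  58w  57w  56w  59w  60w  63w  59w  60w  58w  57w  58w  84g  82g
0.64   57g  90w  60g  60w  58w  60w  57w  57w  57w  62w  59w  58w  57w  58w  58g  47g  34g
0.63    1g  88w  57g  59w  57w  56w  57w  56w  55w  59w  56w  58w  59w  58w  59g   6g  -2g
0.62    0g  88w  56g  56w  58w  58w  56w  56w  55w  57w  58w  57w  55w  56w  60g   1g   0g
```

```bash
python3 -m inch '[{"fingers":0.1,"tx":1.3,"ty":0,"tz":5,"yaw":0},{"fingers":0.1,"tx":1.2,"ty":0,"tz":6,"yaw":0},{"fingers":0.1,"tx":1.2,"ty":0,"tz":6,"yaw":0},{"fingers":0.1,"tx":1,"ty":0,"tz":6,"yaw":0},{"fingers":0.1,"tx":1,"ty":0,"tz":6,"yaw":0},{"fingers":0.1,"tx":0.8,"ty":0,"tz":6,"yaw":0},{"fingers":0.1,"tx":0.6,"ty":0,"tz":6,"yaw":0},{"fingers":0.1,"tx":0.4,"ty":0,"tz":6,"yaw":0},{"fingers":0.1,"tx":0.2,"ty":0,"tz":6,"yaw":0},{"fingers":0.1,"tx":0,"ty":0,"tz":5,"yaw":0},{"fingers":0.1,"tx":-0.2,"ty":0,"tz":4,"yaw":0},{"fingers":0.1,"tx":-0.3,"ty":0,"tz":4,"yaw":0}]' >/dev/null
python3 g.py .4127 .0212 .0352 180
python3 -m inch '[{"fingers":0.1,"tx":-0.3,"ty":0,"tz":4,"yaw":0},{"fingers":0.1,"tx":-0.3,"ty":0,"tz":3,"yaw":0},{"fingers":0.1,"tx":0,"ty":0,"tz":0,"yaw":0}]' >/dev/null
python3 g.py .4127 .0212 .0352 180;python3 slope.py
```

```text
t 32.8 pos [0.4133 0.0213 0.0458] ang 179.4 d_tool mm [ 0.6 -0.1 10.6] yaw -0.011 F [-2.7 -1.  -0.9] w 0.0196 ff 30.0 q [ 0.64  0.55 -0.99  2.21  0.7   0.74  0.72]
t 33.05 pos [0.4139 0.0212 0.0388] ang 179.4 d_tool mm [ 1.2 -0.1  3.6] yaw -0.011 F [-2.2  0.5 -0.7] w 0.0196 ff 30.0 q [ 0.62  0.56 -0.97  2.22  0.72  0.73  0.71]
wall slope rad 0.308 z at rim 0.0851 ntop 11
cap [0.7391 0.0407 0.0346] 14 [224. 216.]
```

```bash
python3 -m inch '[{"fingers":0.1,"tx":0,"ty":0,"tz":2,"yaw":0},{"fingers":0.1,"tx":0,"ty":0,"tz":1,"yaw":0},{"fingers":0.1,"tx":0,"ty":0,"tz":0,"yaw":0}]' >/dev/null
python3 g.py .4127 .0212 .0352 180
python3 -m inch '[{"fingers":0.1,"tx":0,"ty":0,"tz":1,"yaw":0},{"fingers":0.1,"tx":0,"ty":0,"tz":0,"yaw":0}]' >/dev/null
python3 g.py .4127 .0212 .0352 180;python3 slope.py
```

```text
t 33.35 pos [0.4142 0.0214 0.0364] ang 179.4 d_tool mm [ 1.5 -0.2  1.2] yaw -0.011 F [-5.1  0.   1.8] w 0.0197 ff 30.0 q [ 0.62  0.56 -0.97  2.22  0.73  0.72  0.7 ]
t 33.52 pos [0.4141 0.0214 0.0354] ang 179.4 d_tool mm [ 1.4 -0.2  0.2] yaw -0.011 F [-5.   0.6  5.1] w 0.0196 ff 30.0 q [ 0.62  0.56 -0.97  2.22  0.73  0.72  0.7 ]
wall slope rad 0.351 z at rim 0.0874 ntop 11
cap [0.7387 0.041  0.035 ] 14 [224. 216.]
```

Foot is on the bench; release, rise and clear.

```bash
python3 -m inch '[{"fingers":0.27,"tx":0,"ty":0,"tz":0,"yaw":0},{"fingers":0.35,"tx":0,"ty":0,"tz":0,"yaw":0},{"fingers":0.45,"tx":0,"ty":0,"tz":0,"yaw":0},{"fingers":0.5,"tx":0,"ty":0,"tz":0,"yaw":0},{"fingers":0.5,"tx":0,"ty":0,"tz":-10,"yaw":0},{"fingers":0.5,"tx":0,"ty":0,"tz":-25,"yaw":0},{"fingers":0.5,"tx":0,"ty":0,"tz":-30,"yaw":0},{"fingers":0.5,"tx":0,"ty":0,"tz":-35,"yaw":0},{"fingers":0.5,"tx":0,"ty":0,"tz":-35,"yaw":0},{"fingers":0.5,"tx":0,"ty":0,"tz":-25,"yaw":0},{"fingers":0.5,"tx":0,"ty":0,"tz":0,"yaw":0}]' >/dev/null
python3 g.py .4127 .0212 .2 180;python3 slope.py;python3 map.py; python3 - <<'E'
from look import *
f=wrist();P=pts(f);X,Y,Z=P[...,0],P[...,1],P[...,2];hsv=cv2.cvtColor(f["img"],cv2.COLOR_RGB2HSV)
ok=(f["range_z"]>0)&(X>.36)&(X<.475)&(abs(Y-.02)<.04)&(hsv[...,2]<100)&(Z>.02)&(Z<.08);rect(P[ok],"tail")
ok=(f["range_z"]>0)&(X>.475)&(X<.53)&(abs(Y-.02)<.08)&(hsv[...,2]<100)&(Z>.06)&(Z<.12)
if ok.sum()>20: rect(P[ok],"bar")
s0=np.load("scene0.npz");s1=np.load("scene_last.npz")
h=[cv2.cvtColor(s["img"],cv2.COLOR_RGB2HSV) for s in(s0,s1)]
d=cv2.absdiff(s0["img"],s1["img"]).max(2)>60
N,L,S,C=cv2.connectedComponentsWithStats(d.astype(np.uint8))
for i in range(1,N):
    if S[i,4]>60: print("diff",S[i])
E
```

```text
t 34.48 pos [0.4169 0.022  0.1995] ang 179.4 d_tool mm [ 4.2 -0.8 -0.6] yaw -0.011 F [ 1.5 -0.1  0.4] w 0.0438 ff 0.0 q [ 0.95  0.31 -1.29  2.06  0.36  1.02  1.04]
wall slope rad 0.334 z at rim 0.0864 ntop 11
cap [0.7396 0.0401 0.0345] 13 [224. 216.]
       100   90   80   70   60   50   40   30   20   10    0   -9  -19  -29  -39  -49  -59
0.76   44g   5g   5g   6g   2g   5g  33B   2g   7g   6g   3g   4g   4g   4g   4g   6g  88g
0.75   42g   1g   7g   5g   6g   5g  35B  34B   4g   4g   3g   4g   4g   4g   5g 102w   4g
0.74   40g   6g   7g   3g   4g  17g  38B  33w  33w  35w  24w   8g   3g   4g   5g  11g  74g
0.73   40g   5g   4g   4g   5g  26B  30g  33w  35w  34w  30w  32w  29w   6g   6g   2g 175w
0.72   72g   3g   4g   3g   8g   7g   6g   7g  26w  31w  29w  34w  31w  31w  27w   6g  92g
0.71   74g   4g   4g   4g   5g   6g   6g   6g   5g   6g  16g  28w  29w  31w  29w  28w  82g
0.70   53g   3g   3g   2g   3g   7g   6g   4g   4g   7g   4g   2g   9g  24g  23w  24w  25g
0.69   67g   5g   6g   6g   5g   6g  33B  25g   3g   3g   4g   4g   5g   5g   3g   5g  46g
0.68   64g   5g   6g   2g   7g
[... 728 characters left out ...]
  40w  39w  42w  42w  41w  45g  41w  44w  42g  44g  69g   0g
0.59    0g  65w  36g  36w  34w  38w  39w  38w  36w  37w  36w  36w  37w  37g  39g  66g   1g
tail rect c [430.8  21.5] size [19.9 81.4] ang 88.8 z 0.04 1623
bar rect c [495.   19.9] size [79.3 11.7] ang 89.3 z 0.0791 1570
diff [ 297    0  200  143 8110]
diff [488  12  29 129 684]
diff [552 133   8  25 106]
diff [301 144  44  33 356]
diff [475 152  21  50 282]
diff [308 154   9  15 115]
diff [535 166  21  33 233]
diff [317 183   8  12  73]
diff [ 295  183   53   48 1628]
diff [485 192  44  11 187]
diff [347 195  27  15 156]
diff [ 245  197   54   61 1330]
diff [441 205  22  64 279]
diff [223 209  33  20 335]
diff [518 224  27  68 297]
```

```bash
python3 -c "
from rig import ticket;print(ticket.hand_in())"
```

```text
the job is handed in; nothing more can be done
None
```

The job is handed in at about 34.5 s of the 67 s: both tubes lie flat in the bin, the pan hangs on the bin's edge at 0.334 rad and the gripper is clear of everything; while tipping, the second tube caught on the pan's lip and then leaned in the bin, so I lifted the pan off the edge and pressed the tube flat with the lip (pan only, no gripper contact).

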